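# Nest the tins on the carrier and latch it in its bay

### The arm

A 6-joint arm with a two-finger parallel gripper is mounted at the origin on the work surface. World frame = base frame: x ahead of the robot, y to its left, z up, the work surface at z = 0. Lengths are in m, angles in rad, forces in N, time in s.
With the tool pointing down it reaches from about 0.425 to 0.95 m from the base axis. Payload 3.5 kg.
Tool frame: the origin (TCP) lies at the very end of the fingers, on their centre line; the grasp point (between the pads) lies 19 mm behind it; z points along the fingers, y is the direction in which the jaws open and shut (so a half turn about z gives the same grasp; the last joint's range is limited). The gripper opens to 85 mm and grips with 20 to 120 N. Pads are 22 mm wide; open, the fingers measure 114 mm over their backs; the gripper's body (76 mm by 85 mm) begins 54 mm behind the grasp point. The pads swing forward as they close: fully open they stand 13 mm farther back than shut.
Start: joints at [1.154, 0.286, 1.577, -0, 1.279, -0.15], TCP at [0.178, 0.651, 0.202] pointing down, gripper open.
Joint ranges: [-2.77, 2.77], [-0.9, 2.22], [0.21, 2.48], [-1.53, 4.67], [0.24, 2.81], [-2.84, 2.84]. Speed limits (rad/s): [2.79, 2.79, 3.14, 3.14, 3.14, 3.14].

### API

Orientations are given as a unit quaternion [x, y, z, w].
In Python, from plant import get_state, vision, ctrl, cut_out gives the robot as it stands.
- The arm moves only by the tool jog_arm, never from a script. Its argument "commands" is text: rows parted by semicolons, each of 6 numbers parted by spaces: the shift along the world's x, y, z in m, then the turn, a rotation vector about the world's x, y, z in rad. A call has 1 to 20 rows; each row is the pose to reach, as a shift and turn from the pose commanded when the call began; what a row does not reach only later rows make up. A row lasts 1/8 s, in which the tool goes at most 62.5 mm and 10.7 degrees, less where a joint would pass 70% of its speed; a pose out of reach is approached as far as the arm can. A call with a gripper value outside its range is refused whole. "gripper" is the opening in per cent of the stroke, from 0 (shut) to 100 (fully open), set as the call begins (left out, the last holds). The fingers move at their own pace and stop on an object; "grip_force" is the grip in N (left out, the last holds). Time passes only in rows, so rows that repeat a pose let the fingers close. It gives the time, the measured TCP pose, the force and the opening at its end, in the units of the state.
- get_state(): the state, without advancing time (a new reading comes with each control period).
- vision.read_camera(name): name is "side" or "top"; returns a dict with "frame" (480x640x3 uint8, red, green, blue), "z_map" (480x640 float32, m along the optical axis (not along the pixel's ray), 0 where there is no reading), "fx", "fy", "cx", "cy" (pixels), "R" (3x3) and "t" (3): a world point X has camera coordinates R X + t. Camera axes: x right, y down, z forward; pixel columns grow to the right and rows downward; lengths in m; the calibration is good to about 2 mm. A picture is of the moment at which its call begins.
- ctrl.sign_off(): hands the job in, once; it reports no verdict.
Trained networks look in the newest picture that a camera, given by its name, has taken for a name from the list of things; names that differ only in an ending like _2 or _b are one class to them, and where a whole thing is asked for, a point or a joint stands for the part that bears it (a point fixed in the world has none). Each returns a list of dicts, best first, with "conf" (0 to 1); they miss things now and then, are a little off and sometimes report something else, mostly with a low value. They report only what shows in the picture. A call takes as long as a camera call. They do not tell look-alikes from the thing itself.
- cut_out(camera, query): "pixels" (480x640 bool, what is visible of it) and "box" ([centre column, centre row, width, height] in pixels, round what is visible of it).
The state is a dict: "time": time; "qpos": joint angles; "dq": joint speeds; "joint_efforts": joint torques, N m; "eef_pos": TCP position; "tcp_rot": TCP orientation; "contact_force": force on the tool from outside, world axes, zero at the start; "wrist_torque": the same for the moment, N m; "opening": opening from 0.0 (shut) to 1.0 (fully open).
Only numpy, scipy, OpenCV 4.12 (cv2) and the standard library are available. Lean on these libraries where they do the work, as an engineer would, in place of code of your own. Each camera call takes 0.05 s, during which the arm holds its last target.

### The job

Nest the loose tins on the plywood carrier: set the wider one down into the cup fixed on it, then the narrower one into that, without dropping them. Then slide the carrier by its handle along the bench into the bay under the shelf, its own front edge lifting the hinged steel catch, until it is fully home and the catch has dropped behind it. Do not touch the catch with the robot, and leave the bottle, spanner and jar where they are.

Things in the scene. Friction and masses are not known exactly. Their poses are not given: they have to be found in the camera images.
- handle (a point): Centre of the carrier's handle, a dark wooden fin near the board's rear edge: 32 mm long (x), 16 mm thick (y), from 22 to 67 mm above the bench; this point is 44.5 mm above the bench. Axes: the board's own x (towards its front edge), y, z up.
- board (a point): Centre of the top of the carrier, a loose plywood board lying outside the bay's mouth: 130 mm (x, front to back) x 170 mm (y) x 22 mm thick, about 0.45 kg. +x is its front, which enters the bay first. The handle's centre is 46 mm behind (-x) and 20 mm to +y of this point; the fixed cup's centre 22 mm ahead and 20 mm to +y.
- cup_floor (a point): Centre of the inner floor of the round steel cup fixed on the carrier, 26 mm above the bench, 68 mm ahead (+x) of the handle. The cup is 84 mm across outside and 76 mm inside at the rim, 68 mm inside at the floor; its rim is 30 mm above this point (56 mm above the bench). Axes as the board's.
- medium_tin (a point): Centre (half-way up) of the wider loose tin: open, round, tapered steel, 64 mm high, 66 mm across the rim, 58 mm across the base, wall 3.5 mm, floor 4 mm, 0.12 kg, upright on the bench. Nested in the cup, this point is 32 mm above the cup's floor and its rim stands 34 mm above the cup's rim.
- small_tin (a point): Centre (half-way up) of the narrower, taller loose tin: open, round, tapered steel, 88 mm high, 48 mm across the rim, 40 mm across the base, 0.10 kg, upright on the bench. Nested in the wider tin, this point is 48 mm above the cup's floor and its rim stands 28 mm above the wider tin's rim (118 mm above the bench).
- dock: The bay, fixed to the bench. Origin: the point of the bench under the board's centre when home; x points into the bay, roughly to the left (the carrier slides to +x, same heading), z up. Aluminium side rails 30 mm high, inner faces at y = -90 and +90 mm from x = -60 mm on (the +y one flares out to x = -100 mm). End stop: face at x = +66 mm, so the handle ends at x = -45, y = +20 mm.
- shelf_edge (a point): Middle of the lower front edge of the plywood shelf over the bay, 155 mm above the bench, at x = -40 mm in the bay's frame. The shelf is 80 mm deep, 290 mm wide, on blue posts at y = -135 and +135 mm. This edge is almost above the handle when home, so an upright hand would strike it: lean the hand back, out of the mouth, about 35 degrees.
- catch (a joint): Steel gravity catch, angle in rad: 0 = down, grows as the nose lifts. Hinge outside the -y rail (x = +10, y = -112 mm, 16 mm above the bench in the bay's frame), arm to -x; falls by its own 0.14 kg. The board's edge meets a 45 degree ramp (x = -117 to -82, y = -88 to -60 mm), lifts it about 0.22 rad with 1 to 3 N; it drops when the board's centre passes about x = -5 mm.
- catch_nose (a point): Middle of the lower edge of the catch's nose, a steel plate 12 mm thick across the -y part of the bay's mouth, y = -119 to -60 mm in the bay's frame; this point is at x = -75.5, y = -74 mm, 4 mm above the bench when down. Its inner face (x = -69.5 mm) stands behind the board's rear edge when the carrier is home.
- oil: Grey plastic bottle, 60 mm across, 170 mm high, standing on the bench beyond the bay's closed end; origin under its centre. Leave alone.
- spanner: Steel spanner, 180 mm long, lying on the bench beyond the bay's closed end. Leave alone.
- jar: Small jar, 48 mm across, 60 mm high, on the bay's shelf; origin under its centre. Leave alone.
Things that resemble listed ones, but are neither listed nor needed, are in the scene too. Leave any red look-alike of the part that bears small_tin alone.

How it is judged:
By the outcome, as a careful person would: the job done as asked, in the order asked, and still so for the second after the job is handed in, with the robot touching nothing.
It also fails if it takes over 66 s, if anything falls off the work surface, if the arm or the gripper's body presses on something with over 40 N, if the wrist force passes 120 N, or if a joint passes its speed limit or range.

## Working session

There is one attempt and no reset: what is moved stays moved. The work goes in short steps, Python scripts to look and compute and a tool call to move; the robot and the scene stay as the last step left them, time stands still between calls to the robot, and variables do not carry over. Pictures are saved under pics/ and viewed, and the job is handed in when it is done.

Besides the shell and the picture viewer there is one more tool, called after "Emit:" by a JSON object that holds its "fn" and its "kwargs", one argument or row to a line. jog_arm: Moves the arm, as the interface text tells. Its arguments: {"type":"object","properties":{"commands":{"type":"string"},"gripper":{"type":"number"},"grip_force":{"type":"number"}},"required":["commands"]}

```bash
ls; mkdir -p pics; python3 - <<'E'
from plant import get_state, vision, ctrl, cut_out
import cv2, numpy as np
s=get_state(); print({k:np.round(v,3).tolist() for k,v in s.items()})
for n in ("side","top"):
    c=vision.read_camera(n)
    cv2.imwrite(f"pics/{n}0.png",c["frame"][:,:,::-1]); np.savez(f"{n}0.npz",**c)
    print(n,c["fx"],c["cx"],c["cy"],(-c["R"].T@c["t"]).round(3),c["R"].round(3).tolist())
    for q in ["medium_tin","small_tin","handle","board","cup_floor","catch","catch_nose","oil","spanner","jar","dock","shelf_edge"]:
        try:
            for r in cut_out(n,q): print(q,round(r["conf"],2),np.round(r["box"],1).tolist(),int(r["pixels"].sum()))
        except Exception as e: print(q,e)
E
```

```text
pics
{'time': 0.0, 'qpos': [1.154, 0.287, 1.578, -0.0, 1.279, -0.15], 'dq': [0.0, 0.001, -0.001, -0.0, -0.002, 0.0], 'joint_efforts': [-0.001, -40.598, -29.262, -0.0, 0.006, -0.0], 'eef_pos': [0.178, 0.65, 0.2], 'tcp_rot': [0.133, 0.991, -0.001, -0.0], 'contact_force': [-0.029, 2.012, 1.189], 'wrist_torque': [-0.005, -0.013, -0.009], 'opening': 1.004}
side 599.1940274699034 318.15470932576824 232.07979621255714 [ 0.471 -1.363  0.999] [[0.999, -0.041, -0.005], [-0.026, -0.527, -0.85], [0.033, 0.849, -0.527]]
medium_tin 0.96 [353.7, 332.0, 26.0, 38.4] 881
small_tin 0.94 [245.4, 327.3, 21.1, 34.6] 562
small_tin 0.84 [244.1, 363.4, 23.4, 40.9] 773
small_tin 0.66 [288.5, 363.2, 22.3, 41.0] 775
small_tin 0.64 [282.1, 337.7, 21.6, 42.2] 568
handle 0.65 [381.4, 281.8, 76.1, 48.2] 2406
handle 0.47 [352.1, 329.9, 27.4, 38.5] 859
board 0.79 [381.6, 279.1, 74.6, 44.1] 2281
cup_floor 0.92 [382.9, 281.4, 79.5, 51.2] 2461
catch 0.92 [386.0, 242.1, 20.4, 21.7] 332
catch_nose 0.6 [386.4, 244.1, 23.9, 25.4] 331
oil 0.72 [337.9, 187.7, 15.7, 52.2] 330
spanner 0.64 [282.8, 210.8, 44.5, 7.8] 176
jar 0.6 
[... 421 characters left out ...]
 [425.5, 240.6, 27.3, 23.4] 613
small_tin 0.94 [433.1, 342.6, 28.6, 20.9] 403
small_tin 0.79 [438.1, 308.9, 31.4, 23.2] 432
small_tin 0.75 [472.7, 345.1, 29.8, 20.5] 478
small_tin 0.63 [471.6, 300.1, 27.2, 20.5] 473
handle 0.65 [332.6, 201.8, 69.1, 75.8] 3375
board 0.66 [334.5, 201.6, 61.3, 79.8] 3364
cup_floor 0.87 [333.8, 201.5, 66.4, 81.2] 3422
catch 0.8 [277.4, 181.8, 29.9, 24.4] 378
catch_nose 0.71 [276.2, 182.8, 38.5, 27.3] 421
oil 0.69 [152.3, 225.1, 40.0, 31.8] 865
spanner 0.73 [159.3, 297.5, 19.7, 69.8] 606
jar 0.74 [242.1, 213.0, 21.9, 29.0] 453
dock 0.55 [259.4, 220.7, 85.7, 138.7] 5806
shelf_edge 0.84 [258.0, 215.7, 84.3, 141.4] 5849
shelf_edge 0.32 [157.8, 297.4, 18.4, 77.1] 570
```

```bash
python3 - <<'E'
import cv2
a=cv2.imread("pics/side0.png");b=cv2.imread("pics/top0.png")
cv2.imwrite("pics/side0c.png",cv2.resize(a[150:400,210:460],None,fx=2.4,fy=2.4,interpolation=cv2.INTER_CUBIC))
cv2.imwrite("pics/top0c.png",cv2.resize(b[120:380,120:500],None,fx=2.1,fy=2.1,interpolation=cv2.INTER_CUBIC))
E
```

```text
(no output)
```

View pics/side0c.png

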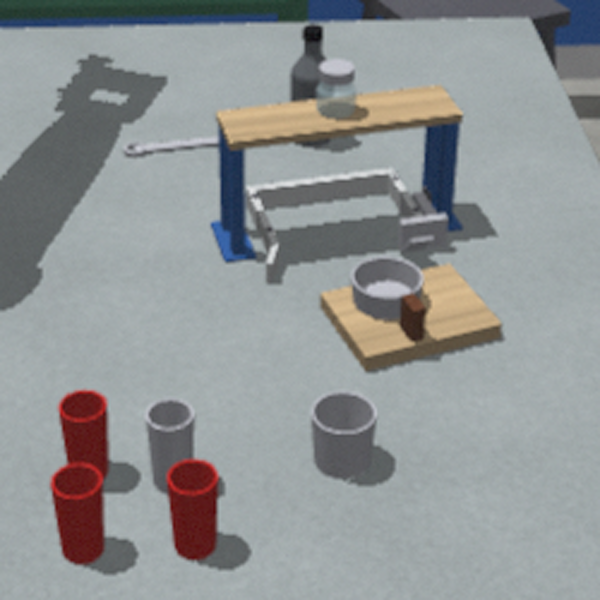

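View pics/top0c.png

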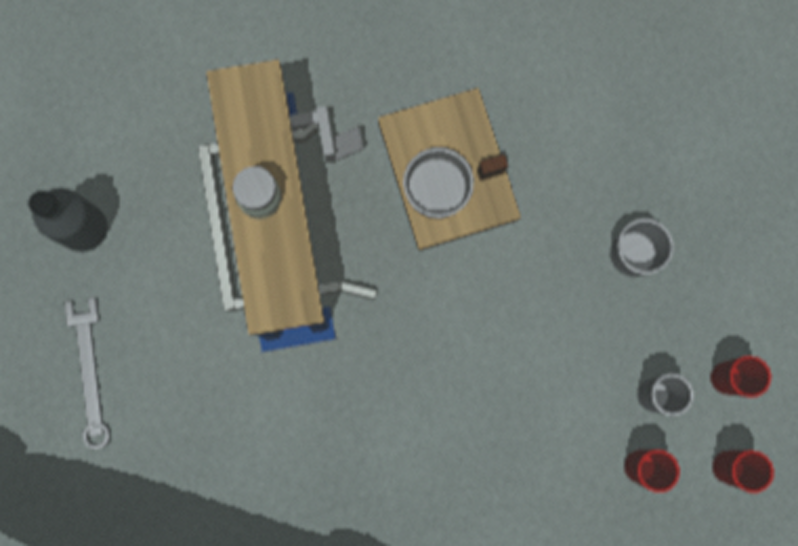

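The pictures show one grey small tin, at top (438,309) and side (282,337). Three red look-alikes stand around it, at top (433,343), (473,345) and (472,300). The grey wider tin is at top (425,241) and side (354,332). The carrier is at top (333,202), with the bay to its left and the catch at top (277,182). My choice is the grey small tin, since the red ones are to be left alone. Next I measure from both views.

```bash
cat > h.py <<'E'
import numpy as np, cv2
def cloud(c):
    z=c["z_map"]; v,u=np.mgrid[0:480,0:640]
    P=np.stack([(u-c["cx"])/c["fx"]*z,(v-c["cy"])/c["fy"]*z,z],-1)
    W=(P-c["t"])@c["R"]; W[z<=0]=np.nan
    return W
def pix(c,X):
    p=np.asarray(c["R"])@np.asarray(X)+c["t"]; return np.array([c["fx"]*p[0]/p[2]+c["cx"],c["fy"]*p[1]/p[2]+c["cy"]])
def circ(P):
    A=np.c_[2*P,np.ones(len(P))]; s=np.linalg.lstsq(A,(P**2).sum(1),rcond=None)[0]
    return s[:2],np.sqrt(s[2]+s[0]**2+s[1]**2)
def region(c,u0,u1,v0,v1):
    return cloud(c)[v0:v1,u0:u1].reshape(-1,3)
E
python3 - <<'E'
from h import *
T=np.load("top0.npz");S=np.load("side0.npz")
R={"med":((405,447,222,258),(335,374,308,356)),"small":((418,456,290,326),(268,296,312,362)),
 "cup":((306,350,185,224),(350,392,252,286))}
for k,(t,s) in R.items():
  for n,c,b in (("top",T,t),("side",S,s)):
    P=region(c,*b); P=P[~np.isnan(P[:,0])]
    zt=np.percentile(P[:,2],99.5)
    Q=P[P[:,2]>zt-0.006]
    cc,r=circ(Q[:,:2])
    print(k,n,"ztop",zt.round(4),"n",len(Q),"circ",cc.round(4),r.round(4),"bbox mid",((Q.min(0)+Q.max(0))/2).round(4),(Q.max(0)-Q.min(0)).round(4), "floor z",np.percentile(P[:,2],2).round(4))
# board top plane
P=region(T,285,385,150,250);
m=(abs(P[:,2]-0.022)<0.004)
Q=P[m]; print("board pts",len(Q),cv2.minAreaRect((Q[:,:2]*1000).astype(np.float32)),np.median(Q[:,2]))
P=region(T,340,370,190,212); print("handle hi",np.nanpercentile(P[:,2],[50,90,95,99])); m=P[:,2]>0.055
print(P[m].mean(0),cv2.minAreaRect((P[m][:,:2]*1000).astype(np.float32)),m.sum())
P=region(S,345,430,250,310); m=(abs(P[:,2]-0.022)<0.004); print("board side",cv2.minAreaRect((P[m][:,:2]*1000).astype(np.float32)),m.sum())
P=region(T,200,285,140,290); m=(P[:,2]>0.16)&(P[:,2]<.185);print("shelf",cv2.minAreaRect((P[m][:,:2]*1000).astype(np.float32)),m.sum(),np.median(P[m][:,2]))
P=region(S,300,404,180,215); m=(P[:,2]>0.16)&(P[:,2]<.185);print("shelf side",cv2.minAreaRect((P[m][:,:2]*1000).astype(np.float32)),m.sum(),np.median(P[m][:,2]))
E
```

```text
med top ztop 0.0682 n 81 circ [ 0.5951 -0.2614] 0.0311 bbox mid [ 0.5949 -0.2614  0.0659] [0.0624 0.0653 0.0073] floor z -0.0045
med side ztop 0.0636 n 128 circ [ 0.5964 -0.2636] 0.031 bbox mid [ 0.596  -0.263   0.0615] [0.063  0.0706 0.0076] floor z -0.0068
small top ztop 0.091 n 83 circ [ 0.4233 -0.2844] 0.0219 bbox mid [ 0.4231 -0.2844  0.0887] [0.047  0.0453 0.0075] floor z -0.005
small side ztop 0.0881 n 152 circ [ 0.4302 -0.3304] 0.05 bbox mid [ 0.4293 -0.3299  0.0857] [0.0557 0.1381 0.0073] floor z -0.0065
cup top ztop 0.0611 n 118 circ [ 0.668  -0.0209] 0.0406 bbox mid [ 0.6667 -0.0237  0.0612] [0.0811 0.0917 0.012 ] floor z -0.0016
cup side ztop 0.0657 n 50 circ [ 0.6896 -0.0861] 0.0113 bbox mid [ 0.6901 -0.0854  0.0647] [0.0222 0.0382 0.0099] floor z -0.0069
board pts 2319 ((693.356689453125, -32.751930236816406), (170.9949188232422, 130.0917205810547), 18.5662784576416) 0.022142506683576934
handle hi [0.02188152 0.06471695 0.06721653 0.0697824 ]
[ 0.68590937 -0.0781029   0.06477507] ((678.6367797851562, -74.87617492675781), (33.88801193237305, 49.78083038330078), 11.784754753112793) 108
board side ((683.4326171875, -8.028160095214844), (172.9906005859375, 196.15179443359375), 19.57698631286621) 918
shelf ((626.8114013671875, 173.98684692382812), (290.32098388671875, 80.3461685180664), 11.169078826904297) 4113 0.16684569908686558
shelf side ((627.9827880859375, 171.050537109375), (291.7570495605469, 92.7119140625), 10.342024803161621) 1319 0.16379531211652532
```

```bash
python3 - <<'E'
from h import *
T=np.load("top0.npz");S=np.load("side0.npz")
def grey(c): return cv2.cvtColor(c["frame"],cv2.COLOR_RGB2HSV)[...,1]<70
def sel(c,box,zlo,zhi,g=True):
    u0,u1,v0,v1=box; W=cloud(c)[v0:v1,u0:u1]; m=(W[...,2]>zlo)&(W[...,2]<zhi)
    if g: m&=grey(c)[v0:v1,u0:u1]
    return W[m]
P=sel(S,(268,296,312,350),.080,.1); print("small side",len(P),circ(P[:,:2]),np.percentile(P[:,2],98))
P=sel(S,(352,396,254,286),.050,.062); print("cup side",len(P),circ(P[:,:2]),P.max(0)-P.min(0))
P=sel(T,(306,352,185,224),.050,.066); print("cup top",len(P),circ(P[:,:2]),P.max(0)-P.min(0))
for nm,b in (("r1",(416,450,328,360)),("r2",(455,492,330,362)),("r3",(455,490,286,316))):
    P=sel(T,b,.08,.1,False); print(nm,circ(P[:,:2]))
# handle
hsv=cv2.cvtColor(T["frame"],cv2.COLOR_RGB2HSV); 
for n,c,b in (("top",T,(340,372,186,215)),("side",S,(370,395,265,300))):
    u0,u1,v0,v1=b; f=c["frame"][v0:v1,u0:u1].astype(int); W=cloud(c)[v0:v1,u0:u1]
    m=(f.sum(-1)<230)&(f[...,0]>f[...,2]*1.25)&(W[...,2]>.028)
    P=W[m]; print("handle",n,m.sum(),P.mean(0).round(4),cv2.minAreaRect((P[:,:2]*1000).astype(np.float32)),P[:,2].max(),P[:,2].min())
# bay frame rails: low points in dock frame
def dock(c,box,o=(0.627,.174),yaw=101.17):
    a=np.radians(yaw);R=np.array([[np.cos(a),np.sin(a)],[-np.sin(a),np.cos(a)]])
    P=region(c,*box);P=P[~np.isnan(P[:,0])]; d=(P[:,:2]-o)@R.T; return np.c_[d,P[:,2]]
D=dock(T,(205,305,140,300))
for zl,zh in ((.015,.045),):
    m=(D[:,2]>zl)&(D[:,2]<zh); H,_,_=np.histogram2d(D[m,1],D[m,0],bins=[np.arange(-.14,.141,.01),np.arange(-.14,.101,.01)]); print(H.astype(int))
D=dock(S,(298,405,180,275)); m=(D[:,2]>.015)&(D[:,2]<.045); H,_,_=np.histogram2d(D[m,1],D[m,0],bins=[np.arange(-.14,.141,.01),np.arange(-.14,.101,.01)]); print(H.astype(int))
E
```

```text
small side 111 (array([ 0.42440071, -0.28649457]), np.float64(0.02225727180167723)) 0.08805183550551005
cup side 111 (array([ 0.66824453, -0.02081744]), np.float64(0.03950003788431386)) [0.07995971 0.08729555 0.00951871]
cup top 196 (array([ 0.6671799 , -0.01979197]), np.float64(0.03991752695127224)) [0.08200126 0.09662263 0.01447349]
r1 (array([ 0.33822011, -0.26738987]), np.float64(0.021823956032234956))
r2 (array([ 0.33948059, -0.37369971]), np.float64(0.021814140404794364))
r3 (array([ 0.44523179, -0.37326252]), np.float64(0.02189813705507069))
handle top 107 [ 0.6866 -0.0813  0.0614] ((688.7694091796875, -82.47456359863281), (16.850679397583008, 32.68362045288086), 19.699800491333008) 0.07348530987698253 0.03144811747740621
handle side 124 [ 0.6876 -0.0903  0.0474] ((687.8609619140625, -80.0441665649414), (18.382863998413086, 51.7670783996582), 14.96210765838623) 0.06678711072862835 0.028083129428686154
[[ 0  0  0  0  0  0  0  0  0  0  2  0  0  0  0  0  0  0  0  0  0  0  0  0]
 [ 0  0  0  0  0  0  0  0  0  0  1  0  0  0  0  0  0  0  0  0  0  0  0  0]
 [ 0  0  0  0  0  0  5 12 12
[... 3323 characters left out ...]
 0  0  0  1 10  6  1  0]
 [ 0  0  0  0  0  0  0  0  0  0  0  0  0  0  0  0  0  0  0  3  7  3  1  0]
 [ 0  0  0  0  0  0  0  0  0  0  0  0  0  0  0  0  0  0  0  2  8  4  0  0]
 [ 0  0  0  0  0  0  0  0  0  0  0  0  0  0  0  0  0  0  0  3  9  5  1  0]
 [ 0  0  0  0  0  0  0  0  0  1  1  0  1  1  1  1  0  0  0  3  8  4  1  0]
 [ 0  0  0  0  0  0  7  8  6  8  7  7  7  4  8  7  8  6  7  6  5  5  0  0]
 [ 0  0  0  2  4  9  1  1  1  1  0  0  0  0  0  0  0  3  0  1  0  0  0  0]
 [ 0  0  0  7  5  0  0  0  0  0  0  0  0  0  0  0  0  0  0  0  0  0  0  0]
 [ 0  0  0  0  0  0  0  0  0  1 10  1  0  0  0  0  0  0  0  0  0  0  0  0]
 [ 0  0  0  0  0  0  0  0  0  7 22  2  0  0  0 11  5  0  0  0  0  0  0  0]]
```

Emit:
{"fn": "jog_arm", "kwargs": {
  "commands": "0.02 -0.03 0.04 0 0 -0.05; 0.05 -0.07 0.08 0 0 -0.1; 0.08 -0.11 0.11 0 0 -0.15; 0.11 -0.155 0.12 0 0 -0.2; 0.14 -0.2 0.12 0 0 -0.25; 0.17 -0.25 0.12 0 0 -0.3; 0.2 -0.3 0.12 0 0 -0.35; 0.23 -0.35 0.12 0 0 -0.4; 0.26 -0.4 0.12 0 0 -0.45; 0.29 -0.45 0.12 0 0 -0.5; 0.32 -0.5 0.12 0 0 -0.55; 0.345 -0.55 0.12 0 0 -0.6; 0.365 -0.605 0.12 0 0 -0.65; 0.385 -0.66 0.12 0 0 -0.7; 0.4 -0.715 0.12 0 0 -0.75; 0.41 -0.77 0.1 0 0 -0.8; 0.418 -0.825 0.07 0 0 -0.85; 0.418 -0.87 0.03 0 0 -0.9; 0.418 -0.905 0 0 0 -0.95; 0.418 -0.9135 -0.04 0 0 -0.979",
  "gripper": 100
}}

```text
time: 3.8
eef_pos: [0.5961, -0.2653, 0.1613]
tcp_rot: [0.585, 0.811, -0.0, 0.001]
contact_force: [-0.2, 0.9, -0.2]
opening: 0.998
```

```bash
python3 - <<'E'
from plant import get_state, vision
from h import *
s=get_state(); print(s["eef_pos"],s["contact_force"],s["time"])
c=vision.read_camera("side"); np.savez("side1.npz",**c)
u,v=pix(c,s["eef_pos"]).astype(int); print(u,v)
cv2.imwrite("pics/side1c.png",cv2.resize(c["frame"][v-90:v+70,u-90:u+90][:,:,::-1],None,fx=4,fy=4,interpolation=cv2.INTER_CUBIC)[:600])
W=cloud(c)[v-60:v+40,u-50:u+50].reshape(-1,3)
m=(W[:,2]>.1)&(abs(W[:,1]+.265)<.05)
W=W[m]
for x0 in np.arange(.52,.68,.01):
    q=W[(W[:,0]>=x0)&(W[:,0]<x0+.01)]
    if len(q): print(round(x0,3),len(q),q[:,2].min().round(4),q[:,1].mean().round(3))
E
```

```text
[ 0.5961342  -0.26531838  0.16131873] [-0.21861469  0.86402624 -0.23721374] 3.8
354 288
0.52 78 0.2502 -0.284
0.53 134 0.2467 -0.294
0.54 153 0.208 -0.287
0.55 192 0.1995 -0.281
0.56 166 0.2497 -0.284
0.57 154 0.2594 -0.29
0.58 129 0.2612 -0.291
0.59 118 0.2599 -0.29
0.6 126 0.2604 -0.286
0.61 105 0.2628 -0.284
0.62 92 0.2615 -0.276
0.63 133 0.2003 -0.257
0.64 142 0.2039 -0.255
0.65 138 0.2139 -0.251
0.66 63 0.2465 -0.255
```

View pics/side1c.png

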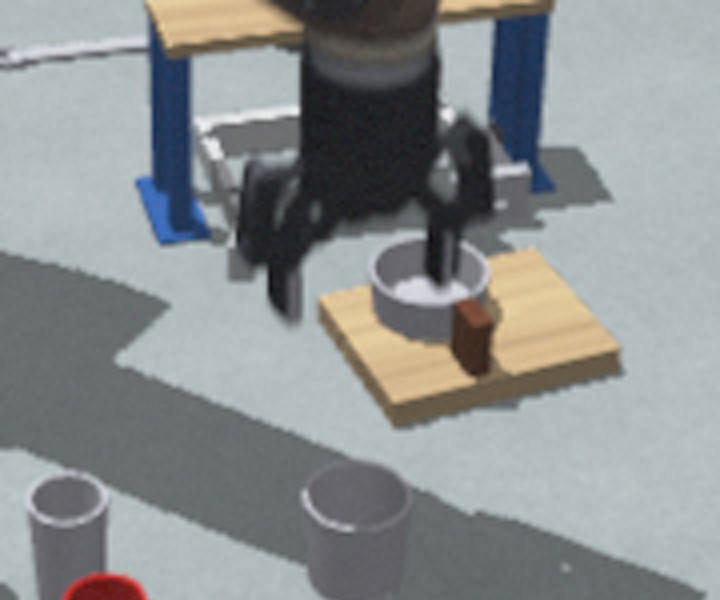

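```bash
cat > tip.py <<'E'
from plant import get_state, vision
from h import *
import sys
s=get_state(); print(s["eef_pos"].round(4) if hasattr(s["eef_pos"],"round") else s["eef_pos"],s["time"],np.round(s["contact_force"],1),s["opening"])
c=vision.read_camera("side"); np.savez(sys.argv[1]+".npz",**c)
e=np.array(s["eef_pos"]); u,v=pix(c,e).astype(int); print(u,v)
cv2.imwrite("pics/"+sys.argv[1]+".png",cv2.resize(c["frame"][max(v-80,0):v+60,u-90:u+90][:,:,::-1],None,fx=4,fy=4,interpolation=cv2.INTER_CUBIC)[:600])
W=cloud(c)[v-60:v+40,u-50:u+50].reshape(-1,3)
W=W[(W[:,2]>e[2]-.02)&(abs(W[:,1]-e[1])<.05)]
for x0 in np.arange(e[0]-.075,e[0]+.075,.01):
    q=W[(W[:,0]>=x0)&(W[:,0]<x0+.01)]
    if len(q)>3: print(round(x0+.005,3),len(q),np.sort(q[:,2])[2].round(4),q[:,1].mean().round(3))
E
python3 tip.py side2
```

```text
[ 0.5926 -0.2632  0.1536] 3.85 [-2.8  0.5 -4.2] 1.0009380820640177
352 291
0.523 73 0.2456 -0.284
0.533 120 0.2425 -0.292
0.543 165 0.2023 -0.287
0.553 174 0.1967 -0.28
0.563 172 0.2457 -0.283
0.573 143 0.256 -0.288
0.583 128 0.2561 -0.29
0.593 119 0.2571 -0.289
0.603 122 0.2576 -0.286
0.613 103 0.2572 -0.282
0.623 93 0.2572 -0.276
0.633 139 0.1956 -0.257
0.643 128 0.1982 -0.254
0.653 138 0.215 -0.249
0.663 66 0.2407 -0.253
```

View pics/side2.png

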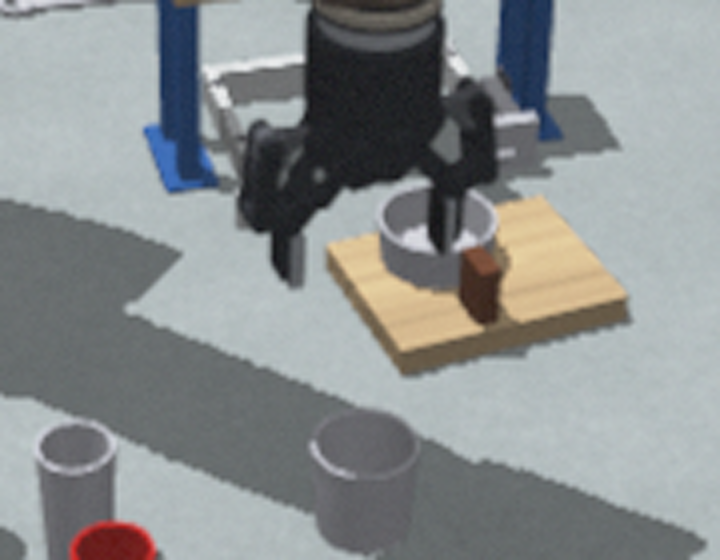

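Emit:
{"fn": "jog_arm", "kwargs": {
  "commands": "0 0 -0.02 0 0 0; 0 0 -0.04 0 0 0; 0 0 -0.06 0 0 0; 0 0 -0.07 0 0 0; 0 0 -0.07 0 0 0; 0 0 -0.07 0 0 0"
}}

```text
time: 4.65
eef_pos: [0.5965, -0.2627, 0.0923]
tcp_rot: [0.583, 0.812, 0.0, 0.001]
contact_force: [0.3, -0.3, 0.4]
opening: 1.003
```

```bash
python3 tip.py side3
```

```text
[ 0.5965 -0.2627  0.0923] 4.65 [ 0.3 -0.3  0.4] 1.002982539964107
353 311
0.526 75 0.183 -0.281
0.536 133 0.1784 -0.291
0.546 148 0.1385 -0.284
0.556 187 0.1376 -0.279
0.566 162 0.1845 -0.283
0.576 155 0.1964 -0.288
0.586 136 0.1946 -0.29
0.596 126 0.1955 -0.289
0.606 127 0.1927 -0.286
0.616 109 0.1978 -0.283
0.626 92 0.1992 -0.274
0.636 134 0.136 -0.254
0.646 141 0.1371 -0.251
0.656 117 0.1778 -0.249
0.666 46 0.1818 -0.252
```

View pics/side3.png

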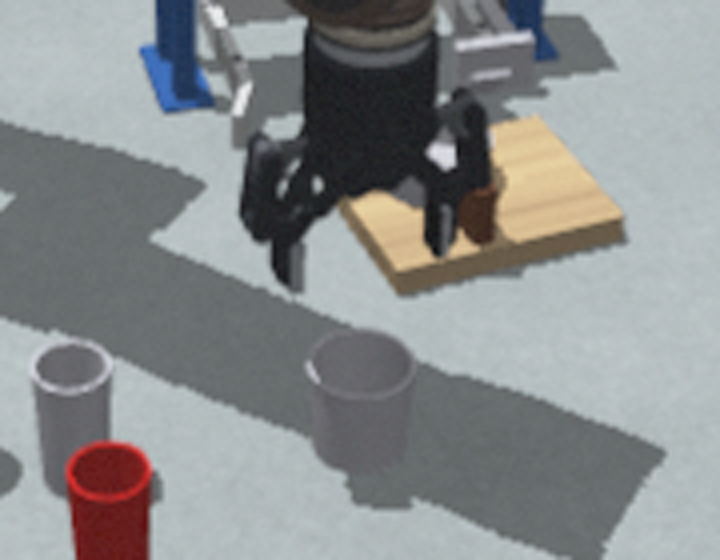

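Emit:
{"fn": "jog_arm", "kwargs": {
  "commands": "0 0 -0.02 0 0 0; 0 0 -0.04 0 0 0; 0 0 -0.055 0 0 0; 0 0 -0.06 0 0 0; 0 0 -0.06 0 0 0"
}}

```text
time: 5.32
eef_pos: [0.5957, -0.2623, 0.0308]
tcp_rot: [0.583, 0.812, -0.0, -0.001]
contact_force: [0.7, -0.1, -0.1]
opening: 1.0
```

```bash
python3 tip.py side4; python3 - <<'E'
from plant import vision
from h import *
c=vision.read_camera("top");np.savez("top4.npz",**c)
u,v=425,240
cv2.imwrite("pics/top4.png",cv2.resize(c["frame"][v-70:v+70,u-90:u+90][:,:,::-1],None,fx=4,fy=4,interpolation=cv2.INTER_CUBIC))
E
```

```text
[ 0.5957 -0.2623  0.0308] 5.325 [ 0.7 -0.1 -0.1] 1.0004559262232116
352 331
0.526 77 0.1225 -0.282
0.536 113 0.0925 -0.291
0.546 140 0.08 -0.284
0.556 189 0.0767 -0.278
0.566 218 0.0139 -0.28
0.576 285 0.0124 -0.28
0.586 255 0.013 -0.278
0.596 273 0.0137 -0.277
0.606 257 0.0138 -0.274
0.616 237 0.0135 -0.273
0.626 163 0.0171 -0.271
0.636 122 0.0718 -0.254
0.646 121 0.0783 -0.251
0.656 116 0.1159 -0.249
0.666 49 0.1199 -0.252
```

View pics/side4.png

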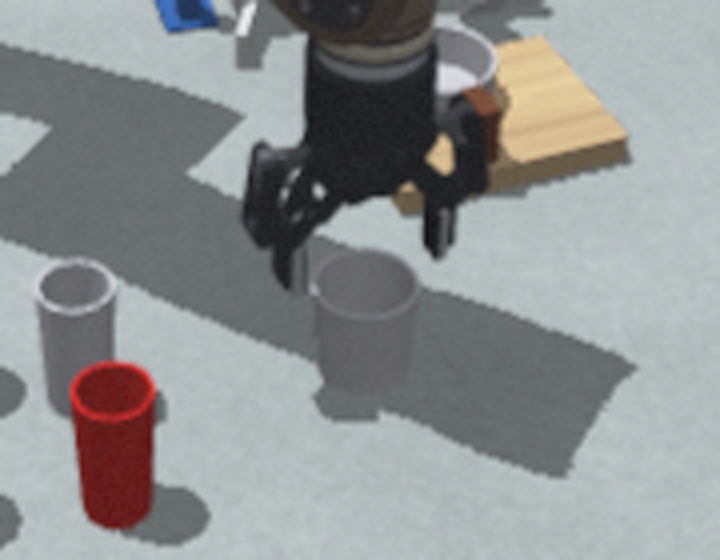

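View pics/top4.png

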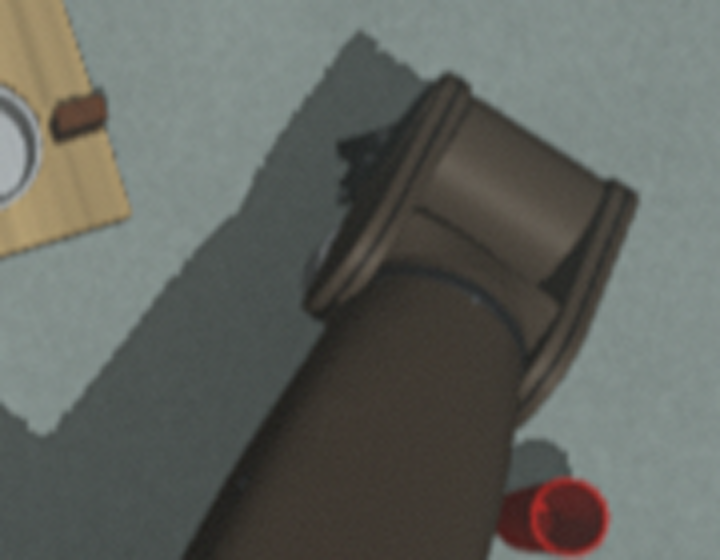

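Emit:
{"fn": "jog_arm", "kwargs": {
  "commands": "0 0 -0.01 0 0 0; 0 0 -0.02 0 0 0; 0 0 -0.028 0 0 0; 0 0 -0.03 0 0 0; 0 0 -0.03 0 0 0"
}}

```text
time: 6.05
eef_pos: [0.5959, -0.2624, 0.0012]
tcp_rot: [0.583, 0.812, -0.0, -0.0]
contact_force: [0.2, -0.6, -0.3]
opening: 1.003
```

```bash
python3 tip.py side5
```

```text
[ 0.5959 -0.2624  0.0012] 6.05 [ 0.2 -0.6 -0.3] 1.0031920048954
352 340
0.526 190 -0.0072 -0.27
0.536 219 -0.0069 -0.277
0.546 250 -0.0073 -0.276
0.556 282 -0.0066 -0.277
0.566 319 -0.0063 -0.277
0.576 324 -0.0061 -0.283
0.586 314 -0.0061 -0.281
0.596 321 -0.0056 -0.28
0.606 297 -0.0067 -0.278
0.616 293 -0.0063 -0.276
0.626 222 -0.0069 -0.275
0.636 230 -0.0077 -0.259
0.646 231 -0.0076 -0.256
0.656 230 -0.0077 -0.255
0.666 157 -0.0072 -0.26
```

View pics/side5.png

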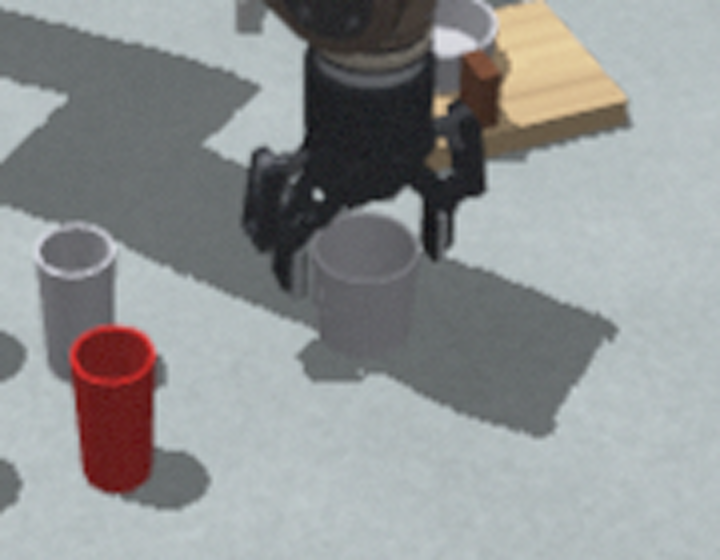

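Emit:
{"fn": "jog_arm", "kwargs": {
  "commands": "0 0 0 0 0 0; 0 0 0 0 0 0; 0 0 0 0 0 0; 0 0 0 0 0 0; 0 0 0 0 0 0; 0 0 0 0 0 0",
  "gripper": 50,
  "grip_force": 40
}}

```text
time: 6.85
eef_pos: [0.5967, -0.2629, 0.0026]
tcp_rot: [0.583, 0.812, 0.0, 0.001]
contact_force: [-0.4, 0.0, 5.1]
opening: 0.75
```

```bash
python3 tip.py side6|head -2
```

```text
[ 0.5967 -0.2629  0.0026] 6.85 [-0.4  0.   5.1] 0.7499493876831794
352 340
```

View pics/side6.png

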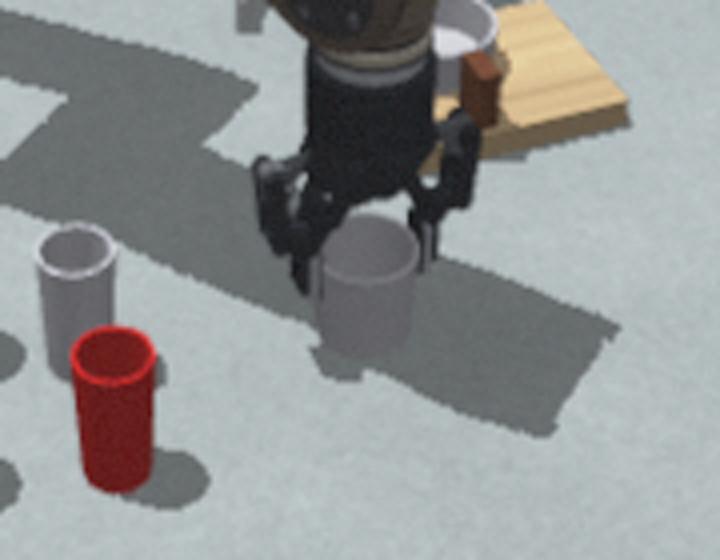

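Emit:
{"fn": "jog_arm", "kwargs": {
  "commands": "0 0 0.01 0 0 0; 0 0 0.03 0 0 0; 0 0 0.06 0 0 0; 0 0 0.09 0 0 0; 0.005 0.02 0.11 0 0 0; 0.014 0.05 0.11 0 0 0; 0.026 0.09 0.11 0 0 0; 0.038 0.13 0.11 0 0 0; 0.05 0.17 0.11 0 0 0; 0.06 0.205 0.11 0 0 0; 0.068 0.23 0.11 0 0 0; 0.0715 0.2425 0.11 0 0 0; 0.0715 0.2425 0.11 0 0 0; 0.0715 0.2425 0.11 0 0 0"
}}

```text
time: 8.65
eef_pos: [0.6671, -0.0205, 0.1115]
tcp_rot: [0.584, 0.812, -0.0, -0.0]
contact_force: [-0.0, 0.7, -1.1]
opening: 0.751
```

```bash
python3 tip.py side7|head -2
```

```text
[ 0.6671 -0.0205  0.1115] 8.65 [-0.   0.7 -1.1] 0.7509306295851889
371 247
```

View pics/side7.png

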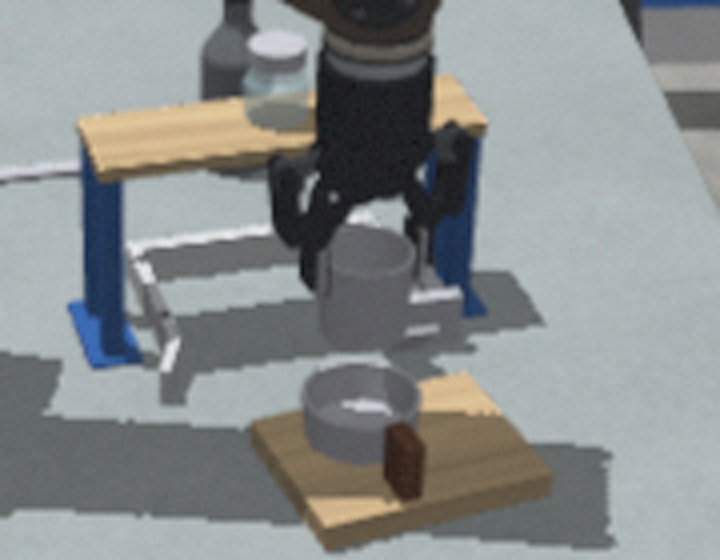

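```bash
python3 - <<'E'
from h import *
c=np.load("side7.npz"); e=[.6671,-.0205]
g=(cv2.cvtColor(c["frame"],cv2.COLOR_RGB2HSV)[...,2]>75)
W=cloud(c); u0,u1,v0,v1=360,386,220,255
w=W[v0:v1,u0:u1]; m=g[v0:v1,u0:u1]&(w[...,2]>.10)&(abs(w[...,1]+.02)<.06)
P=w[m]; zt=np.percentile(P[:,2],97); print("zt",zt,len(P))
Q=P[P[:,2]>zt-.007]; print(len(Q),circ(Q[:,:2]),((Q.min(0)+Q.max(0))/2).round(4),(Q.max(0)-Q.min(0)).round(4))
# predicted rim pixels of cup at centre & tin rim at e
for X in ([*e,.173],[.6675,-.02,.056]): print(pix(c,X))
u0,v0=371-90,247-80
print("tin rim obs",u0+370/4,v0+250/4,"cup obs",u0+361/4,v0+400/4)
E
```

```text
zt 0.17254386444403277 667
104 (array([ 0.66423089, -0.02241806]), np.float64(0.03183392797436214)) [ 0.6655 -0.0233  0.1891] [0.0643 0.0693 0.0469]
[372.61462348 228.3741896 ]
[370.89647658 264.64308492]
tin rim obs 373.5 229.5 cup obs 371.25 267.0
```

Emit:
{"fn": "jog_arm", "kwargs": {
  "commands": "0 0 -0.015 0 0 0; 0 0 -0.035 0 0 0; 0 0 -0.055 0 0 0; 0 0 -0.07 0 0 0; 0 0 -0.076 0 0 0; 0 0 -0.079 0 0 0; 0 0 -0.08 0 0 0; 0 0 -0.08 0 0 0"
}}

```text
time: 9.7
eef_pos: [0.668, -0.02, 0.0323]
tcp_rot: [0.583, 0.812, 0.0, 0.001]
contact_force: [-0.6, -0.6, -1.1]
opening: 0.754
```

```bash
python3 tip.py side8|head -2
```

```text
[ 0.668  -0.02    0.0323] 9.7 [-0.6 -0.6 -1.1] 0.7536253980975142
370 271
```

View pics/side8.png

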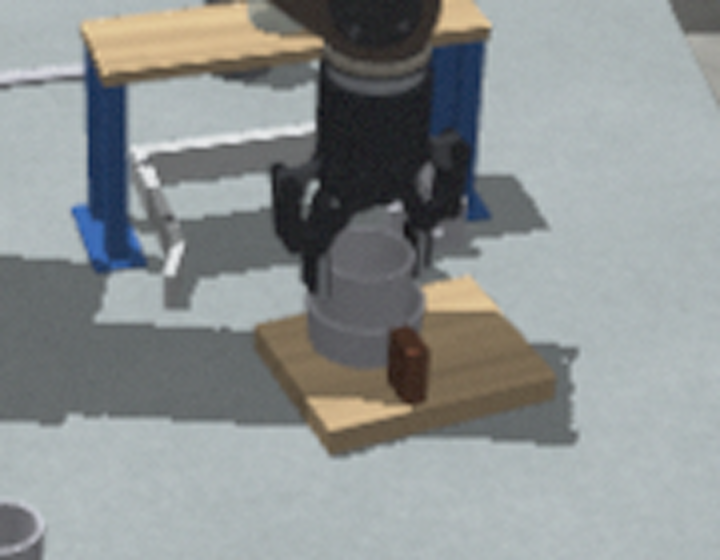

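Going well: the tin sits in the cup, still hanging free (Fz −1.1 N, its own weight). I now lower it in 1 mm steps until the load is taken off.

Emit:
{"fn": "jog_arm", "kwargs": {
  "commands": "0 0 -0.001 0 0 0; 0 0 -0.002 0 0 0; 0 0 -0.002 0 0 0; 0 0 -0.002 0 0 0"
}}

```text
time: 10.25
eef_pos: [0.6674, -0.0199, 0.0295]
tcp_rot: [0.583, 0.812, -0.0, -0.0]
contact_force: [-0.0, -0.4, -1.8]
opening: 0.752
```

Emit:
{"fn": "jog_arm", "kwargs": {
  "commands": "0 0 -0.001 0 0 0; 0 0 -0.001 0 0 0; 0 0 -0.001 0 0 0"
}}

```text
time: 10.62
eef_pos: [0.6676, -0.0199, 0.0287]
tcp_rot: [0.583, 0.812, 0.0, 0.0]
contact_force: [0.6, -0.1, -0.6]
opening: 0.746
```

Emit:
{"fn": "jog_arm", "kwargs": {
  "commands": "0 0 -0.001 0 0 0; 0 0 -0.001 0 0 0; 0 0 -0.001 0 0 0"
}}

```text
time: 11.0
eef_pos: [0.6676, -0.0199, 0.0286]
tcp_rot: [0.583, 0.812, -0.0, 0.0]
contact_force: [-2.6, 0.8, 5.3]
opening: 0.75
```

Emit:
{"fn": "jog_arm", "kwargs": {
  "commands": "0 0 0 0 0 0; 0 0 0 0 0 0; 0 0 0 0 0 0; 0 0 0 0 0 0; 0 0 0.01 0 0 0; 0 0 0.03 0 0 0; 0 0 0.06 0 0 0; 0 0 0.09 0 0 0; 0 0 0.11 0 0 0; 0 0 0.11 0 0 0",
  "gripper": 91
}}

```text
time: 12.25
eef_pos: [0.6691, -0.0202, 0.1409]
tcp_rot: [0.583, 0.812, 0.001, 0.003]
contact_force: [-0.9, -0.4, -0.1]
opening: 0.909
```

```bash
python3 tip.py side9|head -2; python3 - <<'E'
from h import *
c=np.load("side9.npz")
W=cloud(c); print(pix(c,[.6675,-.02,.09]))
u0,u1,v0,v1=352,392,240,275
w=W[v0:v1,u0:u1].reshape(-1,3); P=w[(w[:,2]>.08)&(w[:,2]<.11)&(abs(w[:,1]+.02)<.05)]
print(len(P),circ(P[:,:2]),np.percentile(P[:,2],[50,95]),((P.min(0)+P.max(0))/2).round(4),(P.max(0)-P.min(0)).round(4))
E
```

```text
[ 0.6691 -0.0202  0.1409] 12.25 [-0.9 -0.4 -0.1] 0.9086744583219581
372 238
[371.41864469 254.35792938]
144 (array([ 0.66712469, -0.02119559]), np.float64(0.03111096491356503)) [0.08471609 0.08957761] [ 0.6675 -0.0202  0.0858] [0.0641 0.0723 0.0116]
```

View pics/side9.png

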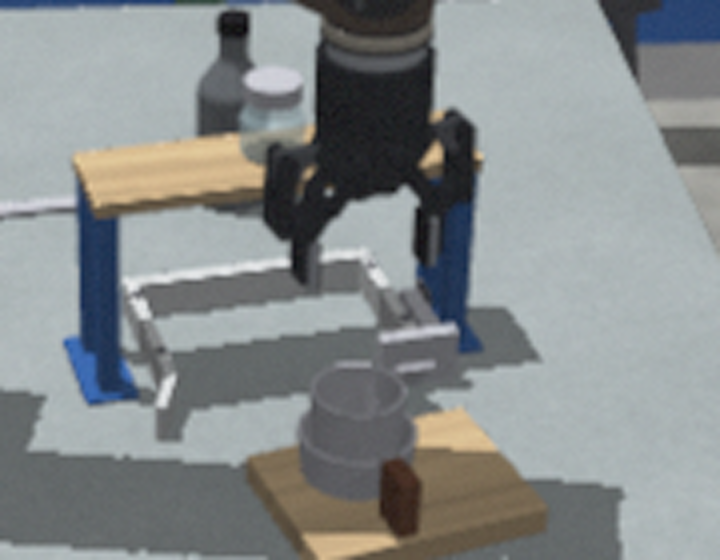

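Emit:
{"fn": "jog_arm", "kwargs": {
  "commands": "-0.01 -0.011 0.01 0 0 -0.08; -0.035 -0.038 0.025 0 0 -0.18; -0.065 -0.07 0.03 0 0 -0.3; -0.095 -0.103 0.03 0 0 -0.42; -0.125 -0.136 0.03 0 0 -0.54; -0.155 -0.169 0.03 0 0 -0.66; -0.185 -0.202 0.03 0 0 -0.78; -0.21 -0.23 0.03 0 0 -0.9; -0.23 -0.251 0.03 0 0 -1.01; -0.24 -0.262 0.02 0 0 -1.08; -0.2435 -0.2655 0 0 0 -1.11; -0.2435 -0.2655 -0.02 0 0 -1.11; -0.2435 -0.2655 -0.03 0 0 -1.11; -0.2435 -0.2655 -0.03 0 0 -1.11",
  "gripper": 80
}}

```text
time: 14.05
eef_pos: [0.4231, -0.2845, 0.1059]
tcp_rot: [0.924, 0.383, -0.001, -0.002]
contact_force: [-0.8, -0.4, 0.7]
opening: 0.802
```

```bash
python3 tip.py side10|head -2
```

```text
[ 0.4231 -0.2845  0.1059] 14.05 [-0.8 -0.4  0.7] 0.8024715452648986
279 315
```

View pics/side10.png

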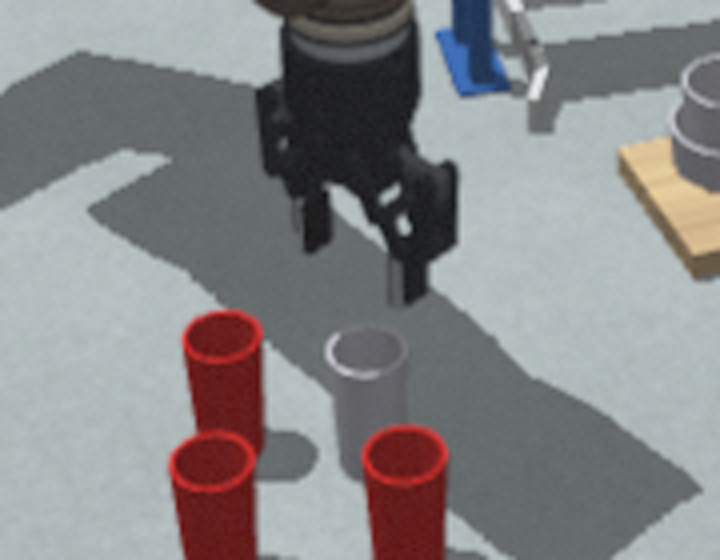

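Emit:
{"fn": "jog_arm", "kwargs": {
  "commands": "0 0 -0.015 0 0 0; 0 0 -0.035 0 0 0; 0 0 -0.055 0 0 0; 0 0 -0.07 0 0 0; 0 0 -0.077 0 0 0; 0 0 -0.077 0 0 0; 0 0 -0.077 0 0 0"
}}

```text
time: 14.98
eef_pos: [0.4244, -0.2859, 0.0313]
tcp_rot: [0.924, 0.383, 0.0, 0.001]
contact_force: [0.4, -1.2, -0.9]
opening: 0.799
```

```bash
python3 tip.py side11|head -2
```

```text
[ 0.4244 -0.2859  0.0313] 14.975 [ 0.4 -1.2 -0.9] 0.7994048951960826
281 340
```

View pics/side11.png

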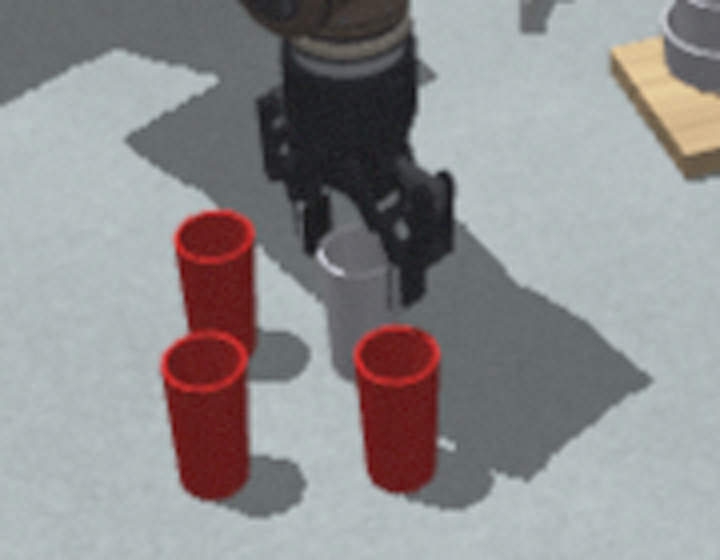

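Emit:
{"fn": "jog_arm", "kwargs": {
  "commands": "0 0 0 0 0 0; 0 0 0 0 0 0; 0 0 0 0 0 0; 0 0 0 0 0 0; 0 0 0 0 0 0; 0 0 0 0 0 0",
  "gripper": 35,
  "grip_force": 40
}}

```text
time: 15.78
eef_pos: [0.4244, -0.2858, 0.0315]
tcp_rot: [0.924, 0.383, 0.0, 0.001]
contact_force: [-0.6, 1.1, 5.4]
opening: 0.545
```

Emit:
{"fn": "jog_arm", "kwargs": {
  "commands": "0 0 0.01 0 0 0; 0 0 0.03 0 0 0; 0 0 0.06 0 0 0; 0 0 0.09 0 0 0; 0 0 0.12 0 0 0; 0 0 0.15 0 0 0; 0 0 0.16 0 0 0; 0 0 0.16 0 0 0"
}}

```text
time: 16.77
eef_pos: [0.4239, -0.2854, 0.1905]
tcp_rot: [0.924, 0.383, 0.0, 0.0]
contact_force: [-0.4, -0.3, -2.1]
opening: 0.544
```

```bash
python3 tip.py side12|head -2
```

```text
[ 0.4239 -0.2854  0.1905] 16.775 [-0.4 -0.3 -2.1] 0.5435059351312496
278 286
```

View pics/side12.png

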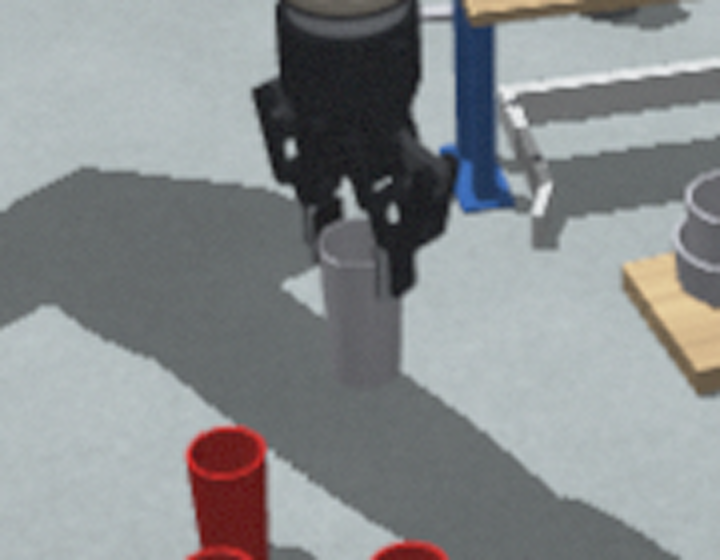

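Emit:
{"fn": "jog_arm", "kwargs": {
  "commands": "0.01 0.011 0 0 0 0; 0.035 0.038 0 0 0 0; 0.065 0.07 0 0 0 0; 0.095 0.103 0 0 0 0; 0.125 0.136 0 0 0 0; 0.155 0.169 0 0 0 0; 0.185 0.202 0 0 0 0; 0.21 0.23 0 0 0 0; 0.23 0.25 0 0 0 0; 0.24 0.262 -0.01 0 0 0; 0.2433 0.265 -0.03 0 0 0; 0.2433 0.265 -0.045 0 0 0; 0.2433 0.265 -0.045 0 0 0; 0.2433 0.265 -0.045 0 0 0"
}}

```text
time: 18.58
eef_pos: [0.6671, -0.0212, 0.1457]
tcp_rot: [0.924, 0.382, 0.0, 0.0]
contact_force: [-0.3, 0.8, -0.6]
opening: 0.544
```

```bash
python3 tip.py side13|head -2; python3 - <<'E'
from h import *
c=np.load("side13.npz"); W=cloud(c)
def bot(z0,z1,x=.667,y=-.02):
    w=W[180:300,340:400].reshape(-1,3); P=w[(w[:,2]>z0)&(w[:,2]<z1)&(abs(w[:,0]-x)<.045)&(abs(w[:,1]-y)<.05)]; return P
P=bot(.115,.165); print("small wall",len(P),circ(P[:,:2]),P.min(0),P.max(0))
P=bot(.083,.095); print("med rim",len(P),circ(P[:,:2]),P.min(0),P.max(0))
E
```

```text
[ 0.6671 -0.0212  0.1457] 18.575 [-0.3  0.8 -0.6] 0.5437323862252834
372 237
small wall 240 (array([ 0.6665731 , -0.02635705]), np.float64(0.01693108617222971)) [ 0.64594144 -0.04983238  0.11520443] [ 0.6874573  -0.02298387  0.16483322]
med rim 78 (array([ 0.66737984, -0.02235057]), np.float64(0.031178567854145543)) [ 0.63591755 -0.05854255  0.08309228] [0.69946611 0.00709348 0.09087861]
```

View pics/side13.png

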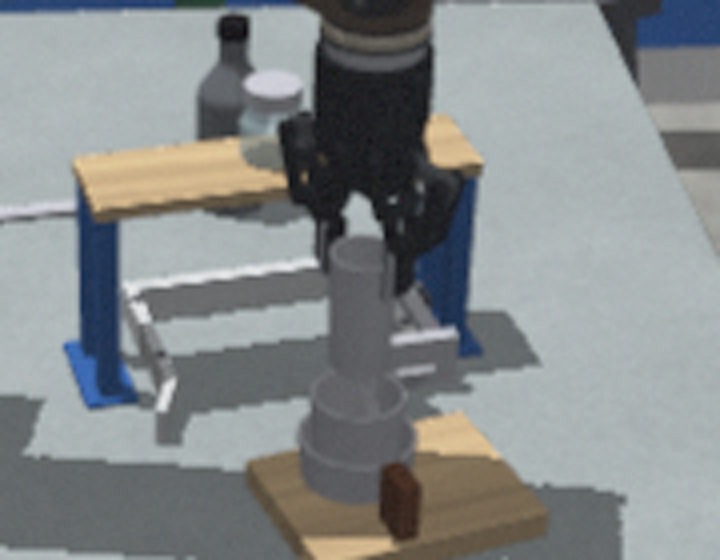

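Emit:
{"fn": "jog_arm", "kwargs": {
  "commands": "0 0 -0.015 0 0 0; 0 0 -0.035 0 0 0; 0 0 -0.055 0 0 0; 0 0 -0.07 0 0 0; 0 0 -0.078 0 0 0; 0 0 -0.08 0 0 0; 0 0 -0.081 0 0 0; 0 0 -0.081 0 0 0"
}}

```text
time: 19.62
eef_pos: [0.6678, -0.0205, 0.0654]
tcp_rot: [0.924, 0.383, 0.001, 0.0]
contact_force: [0.8, 0.3, -1.8]
opening: 0.54
```

Emit:
{"fn": "jog_arm", "kwargs": {
  "commands": "0 0 -0.001 0 0 0; 0 0 -0.002 0 0 0; 0 0 -0.002 0 0 0; 0 0 -0.002 0 0 0"
}}

```text
time: 20.12
eef_pos: [0.6672, -0.0204, 0.0625]
tcp_rot: [0.924, 0.383, 0.0, 0.0]
contact_force: [0.7, 0.2, -1.3]
opening: 0.541
```

```bash
python3 tip.py side14|head -2
```

```text
[ 0.6672 -0.0204  0.0625] 20.125 [ 0.7  0.2 -1.3] 0.5406651935169212
370 262
```

View pics/side14.png

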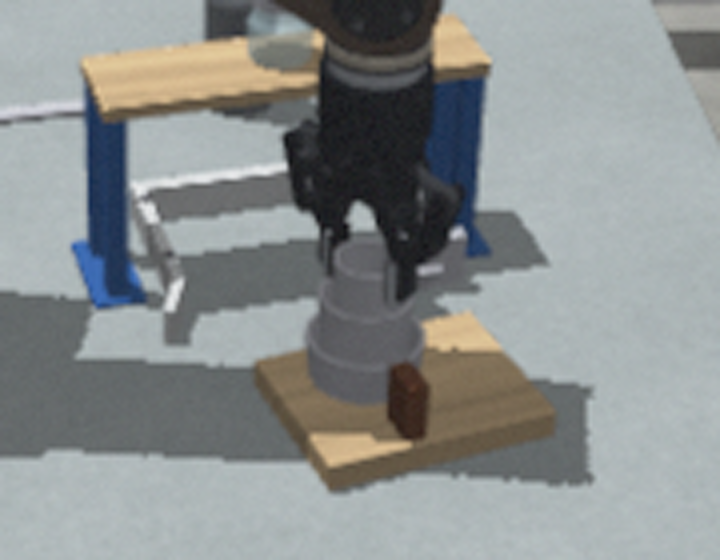

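Emit:
{"fn": "jog_arm", "kwargs": {
  "commands": "0 0 -0.001 0 0 0; 0 0 -0.001 0 0 0; 0 0 -0.001 0 0 0"
}}

```text
time: 20.55
eef_pos: [0.6673, -0.0204, 0.0617]
tcp_rot: [0.924, 0.383, 0.0, 0.0]
contact_force: [0.1, 0.2, -1.1]
opening: 0.548
```

Emit:
{"fn": "jog_arm", "kwargs": {
  "commands": "0 0 -0.001 0 0 0; 0 0 -0.001 0 0 0; 0 0 -0.001 0 0 0"
}}

```text
time: 20.92
eef_pos: [0.6675, -0.0202, 0.0616]
tcp_rot: [0.924, 0.383, 0.0, 0.0]
contact_force: [-2.5, 0.4, 4.9]
opening: 0.541
```

Emit:
{"fn": "jog_arm", "kwargs": {
  "commands": "0 0 0 0 0 0; 0 0 0 0 0 0; 0 0 0 0 0 0; 0 0 0 0 0 0; 0 0 0.01 0 0 0; 0 0 0.03 0 0 0; 0 0 0.06 0 0 0; 0 0 0.09 0 0 0; 0 -0.02 0.12 0 0 0; 0 -0.06 0.14 0 0 0.1; 0 -0.1 0.14 0 0 0.2; 0 -0.14 0.14 0 0 0.3; 0 -0.18 0.14 0 0 0.4; 0 -0.2 0.14 0 0 0.5; 0 -0.2 0.14 0 0 0.5",
  "gripper": 73
}}

```text
time: 22.8
eef_pos: [0.6674, -0.2221, 0.2023]
tcp_rot: [0.801, 0.598, 0.001, 0.001]
contact_force: [0.5, 0.0, -0.0]
opening: 0.73
```

```bash
cat > meas.py <<'E'
from plant import get_state, vision
from h import *
import sys
k=sys.argv[1]
s=get_state(); print(np.round(s["eef_pos"],4),np.round(s["tcp_rot"],3),s["time"],np.round(s["qpos"],2))
for n in ("side","top"):
    c=vision.read_camera(n); np.savez(f"{n}{k}.npz",**c)
    u0,v0=(290,170) if n=="side" else (220,130)
    cv2.imwrite(f"pics/{n}{k}.png",cv2.resize(c["frame"][v0:v0+140,u0:u0+180][:,:,::-1],None,fx=4,fy=4,interpolation=cv2.INTER_CUBIC))
E
python3 meas.py 20
```

```text
[ 0.6674 -0.2221  0.2023] [0.801 0.598 0.001 0.001] 22.8 [-0.47  0.35  1.5   0.    1.29 -0.18]
```

View pics/side20.png

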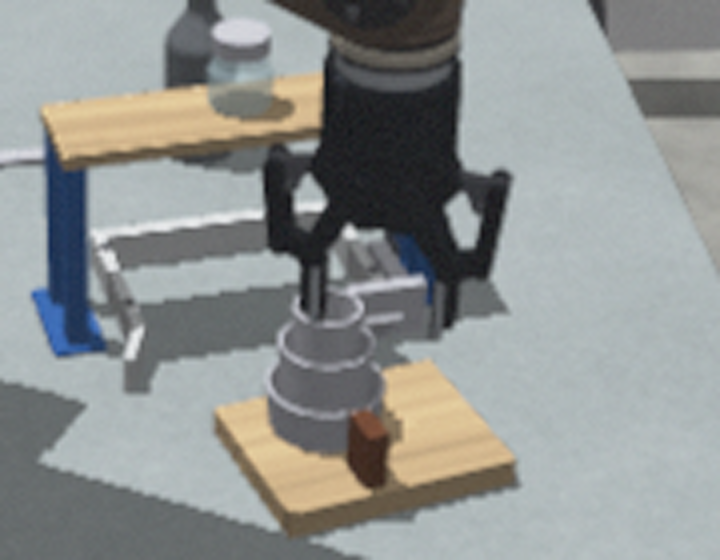

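View pics/top20.png

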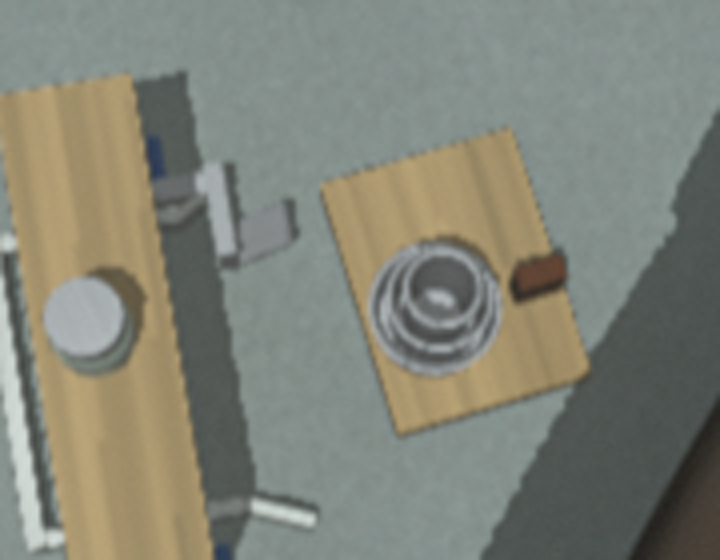

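The pictures show both tins nested, rims concentric at top crop (437,300), and the board undisturbed. Next I refine the board, handle and bay poses.

```bash
cat > pose.py <<'E'
from h import *
def wood(c):
    h=cv2.cvtColor(c["frame"],cv2.COLOR_RGB2HSV); return (h[...,0]>8)&(h[...,0]<28)&(h[...,1]>60)
def rect(c,box,zlo,zhi,plane=None):
    """min-area rectangle of the wood region projected through pixel rays on plane z"""
    u0,u1,v0,v1=box; W=cloud(c); m=np.zeros((480,640),bool); m[v0:v1,u0:u1]=True
    m&=wood(c)&(W[...,2]>zlo)&(W[...,2]<zhi)
    m=cv2.morphologyEx(m.astype(np.uint8),cv2.MORPH_OPEN,np.ones((3,3)))>0
    v,u=np.nonzero(m)
    d=np.stack([(u-c["cx"])/c["fx"],(v-c["cy"])/c["fy"],np.ones(len(u))],1)@c["R"]
    o=-c["R"].T@c["t"]; s=(plane-o[2])/d[:,2]; P=o[:2]+d[:,:2]*s[:,None]
    hull=cv2.convexHull((P*1000).astype(np.float32)); return cv2.minAreaRect(hull),len(P),np.median(W[m][:,2])
E
python3 - <<'E'
from pose import *
for n in ("top0","top20"):
    c=dict(np.load(n+".npz"))
    print("board",n,rect(c,(290,385,150,245),.01,.035,.022))
    print("shelf",n,rect(c,(205,285,135,290),.14,.2,.167))
c=dict(np.load("side0.npz"));print("shelf side",rect(c,(298,404,180,215),.155,.19,.167))
c=dict(np.load("side20.npz"));print("board side",rect(c,(340,425,255,305),.012,.035,.022))
E
```

```text
board top0 (((693.35498046875, -32.8680419921875), (169.1085968017578, 129.2186279296875), 18.586294174194336), 2197, np.float64(0.021707391275444753))
shelf top0 (((626.7655639648438, 173.19114685058594), (289.6210632324219, 79.4912338256836), 11.086068153381348), 3994, np.float64(0.1668409900825064))
board top20 (((693.2041625976562, -32.93986511230469), (169.08010864257812, 129.52386474609375), 18.320133209228516), 2212, np.float64(0.02181652506105003))
shelf top20 (((626.675048828125, 173.25039672851562), (289.4298400878906, 79.43672943115234), 11.179964065551758), 3987, np.float64(0.16694409666893528))
shelf side (((626.1760864257812, 159.96826171875), (289.32147216796875, 93.29428100585938), 11.108526229858398), 1359, np.float64(0.16332751866335282))
board side (((691.8917846679688, -42.80597686767578), (172.26846313476562, 135.7409210205078), 18.305326461791992), 1261, np.float64(0.0186202687366606))
```

```bash
python3 - <<'E'
import numpy as np
from scipy.spatial.transform import Rotation as R
q=R.from_quat([0.801,0.598,0.001,0.001])
th=np.radians(18.4); ax=np.array([np.cos(th),np.sin(th),0])
des=R.from_rotvec(np.radians(35)*ax)*R.from_matrix(np.c_[[-np.sin(th)*-1*-1,np.cos(th)*1,0],[0,0,0],[0,0,0]]) if 0 else None
y=ax; z=np.array([-np.sin(th)*np.sin(np.radians(35)),np.cos(th)*np.sin(np.radians(35)),-np.cos(np.radians(35))]); x=np.cross(y,z)
D=R.from_matrix(np.c_[x,y,z]); rv=(D*q.inv()).as_rotvec(); print(rv.round(3),np.linalg.norm(rv),D.as_quat().round(3),z.round(4))
for f in np.arange(.1,1.01,.1): print(f.round(1),(rv*f).round(3))
E
```

```text
[0.62  0.013 0.591] 0.8563450741703665 [ 0.558  0.774  0.176 -0.244] [-0.181   0.5443 -0.8192]
0.1 [0.062 0.001 0.059]
0.2 [0.124 0.003 0.118]
0.3 [0.186 0.004 0.177]
0.4 [0.248 0.005 0.236]
0.5 [0.31  0.006 0.295]
0.6 [0.372 0.008 0.355]
0.7 [0.434 0.009 0.414]
0.8 [0.496 0.01  0.473]
0.9 [0.558 0.012 0.532]
1.0 [0.62  0.013 0.591]
```

Emit:
{"fn": "jog_arm", "kwargs": {
  "commands": "0.003 0.01 0 0.062 0.001 0.059; 0.007 0.02 0 0.124 0.003 0.118; 0.011 0.03 -0.01 0.186 0.004 0.177; 0.015 0.04 -0.02 0.248 0.005 0.236; 0.019 0.05 -0.03 0.31 0.006 0.295; 0.023 0.06 -0.04 0.372 0.008 0.355; 0.027 0.07 -0.055 0.434 0.009 0.414; 0.03 0.08 -0.07 0.496 0.01 0.473; 0.033 0.09 -0.08 0.558 0.012 0.532; 0.036 0.0945 -0.089 0.62 0.013 0.591; 0.036 0.0945 -0.089 0.62 0.013 0.591; 0.036 0.0945 -0.089 0.62 0.013 0.591",
  "gripper": 50
}}

```text
time: 24.4
eef_pos: [0.7035, -0.1251, 0.1124]
tcp_rot: [0.556, 0.775, 0.175, -0.244]
contact_force: [0.1, -0.2, -0.0]
opening: 0.499
```

```bash
python3 meas.py 21; python3 - <<'E'
from h import *
c=dict(np.load("side21.npz")); print("TCP px side",pix(c,[.703,-.126,.112]),"handle top px",pix(c,[.6888,-.0829,.067]))
c=dict(np.load("top21.npz")); print("TCP px top",pix(c,[.703,-.126,.112]),"handle top px",pix(c,[.6888,-.0829,.067]))
E
```

```text
[ 0.7035 -0.1251  0.1124] [ 0.556  0.775  0.175 -0.244] 24.4 [-0.48  0.68  1.29  0.41  1.63 -0.88]
TCP px side [390.53598103 270.03824957] handle top px [381.84872826 274.61812793]
TCP px top [374.98777814 188.40083864] handle top px [354.86365441 197.93509249]
```

View pics/side21.png

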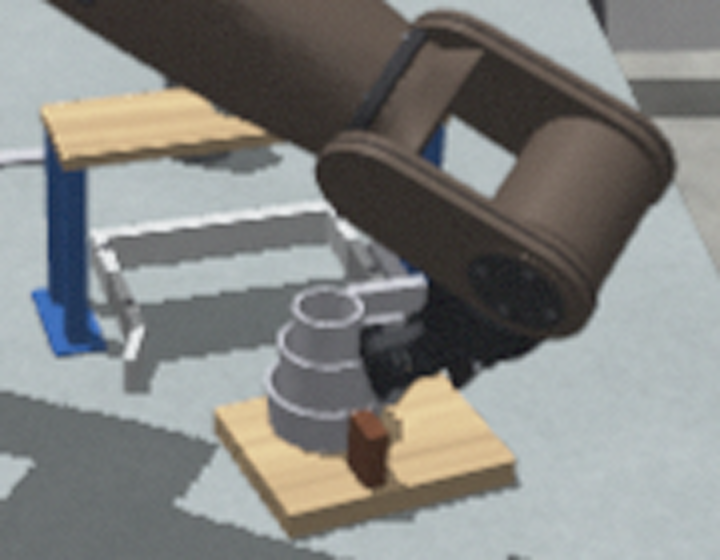

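View pics/top21.png

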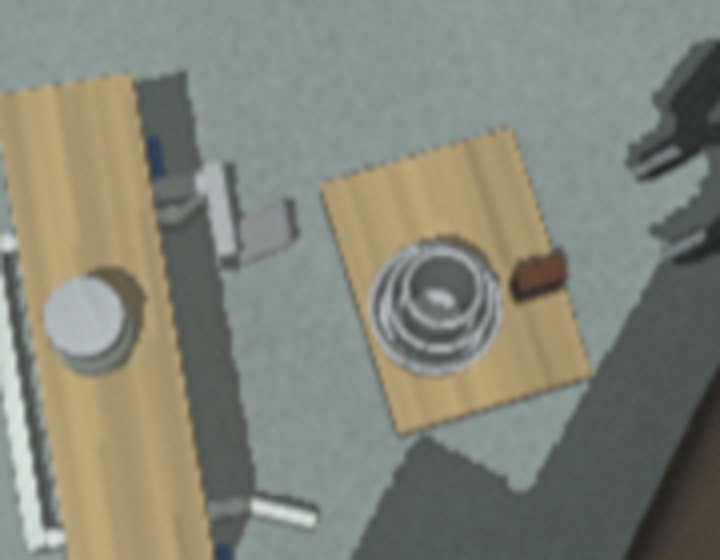

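```bash
python3 - <<'E'
from h import *
c=dict(np.load("top21.npz")); t=np.array([-.181,.5443,-.8192]); e=np.array([.7035,-.1251,.1124])
yj=np.array([.949,.316,0]); 
for k in (0,.02,.033,.045): print(k,pix(c,e-k*t),pix(c,e-k*t+yj*.0215),pix(c,e-k*t-yj*.0215))
W=cloud(c); w=W[130:215,365:400]; 
d=w-e; a=d@t; b=d@yj; n=np.cross(t,yj); g=d@n
m=(w[...,2]>.05)&(w[...,2]<.3)
for lo in np.arange(-.12,.01,.01):
    s=m&(a>=lo)&(a<lo+.01)
    if s.sum()>2: print(round(lo,3),s.sum(),"b",np.percentile(b[s],[3,50,97]).round(3),"g",g[s].min().round(3),g[s].max().round(3))
for s_,nm in ((m&(b>0),"+"),(m&(b<0),"-")):
    if s_.any(): 
        i=np.argsort(a[s_])[-5:]; print(nm,a[s_][i].round(4),w[s_][i].round(4).tolist())
E
```

```text
0 [374.63638883 188.14653049] [371.82858728 179.71369283] [377.45501826 196.61188815]
0.02 [380.26842238 185.10163312] [377.41373626 176.56681322] [383.13425858 193.66978909]
0.033 [384.00733732 183.08022963] [381.12137423 174.47779279] [386.90466759 191.71654955]
0.045 [387.51485502 181.18392853] [384.59944044 172.51812159] [390.44184272 189.88413553]
-0.12 27 b [0.023 0.054 0.063] g -0.02 -0.006
-0.11 46 b [0.016 0.047 0.058] g -0.022 -0.001
-0.1 48 b [0.018 0.045 0.056] g -0.018 0.012
-0.09 77 b [-0.011  0.04   0.052] g -0.016 0.01
-0.08 53 b [-0.035  0.023  0.044] g -0.016 0.008
-0.07 51 b [-0.035  0.021  0.032] g -0.015 0.01
-0.06 53 b [-0.036  0.02   0.033] g -0.014 0.01
-0.05 45 b [-0.036 -0.022  0.03 ] g -0.014 0.01
-0.04 21 b [-0.03   0.02   0.029] g -0.013 0.012
+ [-0.0359 -0.0357 -0.0343 -0.0338 -0.033 ] [[0.7273, -0.1352, 0.1442], [0.7314, -0.1302, 0.1464], [0.7328, -0.1463, 0.1337], [0.7276, -0.1331, 0.143], [0.7273, -0.1306, 0.1437]]
- [-0.039  -0.036  -0.0346 -0.0331 -0.0317] [[0.6793, -0.1509, 0.1483], [0.6864, -0.1441, 0.1475], [0.6818, -0.1442, 0.1467], [0.6848, -0.1447, 0.144], [0.6808, -0.1474, 0.1412]]
```

Emit:
{"fn": "jog_arm", "kwargs": {
  "commands": "-0.002 0.005 -0.008 0 0 0; -0.005 0.015 -0.023 0 0 0; -0.009 0.027 -0.041 0 0 0; -0.013 0.039 -0.059 0 0 0; -0.017 0.051 -0.077 0 0 0; -0.02 0.06 -0.09 0 0 0; -0.0215 0.065 -0.098 0 0 0; -0.0215 0.065 -0.098 0 0 0; -0.0215 0.065 -0.098 0 0 0"
}}

```text
time: 25.62
eef_pos: [0.6825, -0.0614, 0.0143]
tcp_rot: [0.556, 0.775, 0.175, -0.244]
contact_force: [0.8, -0.4, -0.2]
opening: 0.499
```

```bash
python3 meas.py 22
```

```text
[ 0.6825 -0.0614  0.0143] [ 0.556  0.775  0.175 -0.244] 25.625 [-0.42  0.71  1.44  0.44  1.44 -0.9 ]
```

View pics/top22.png

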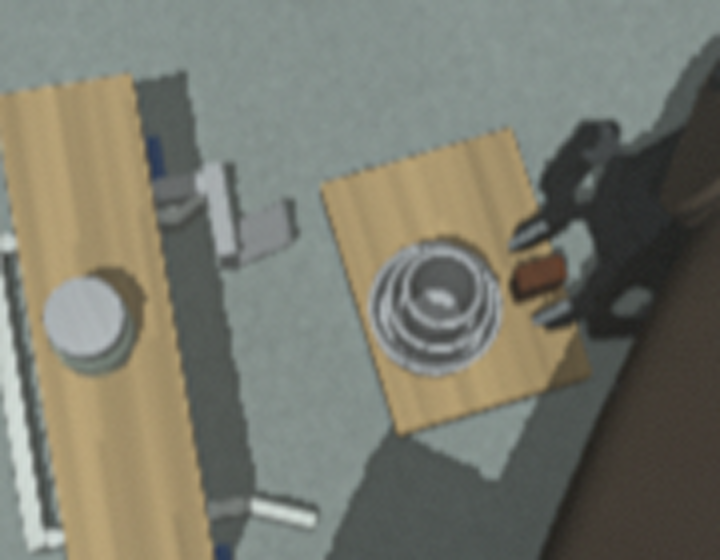

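View pics/side22.png

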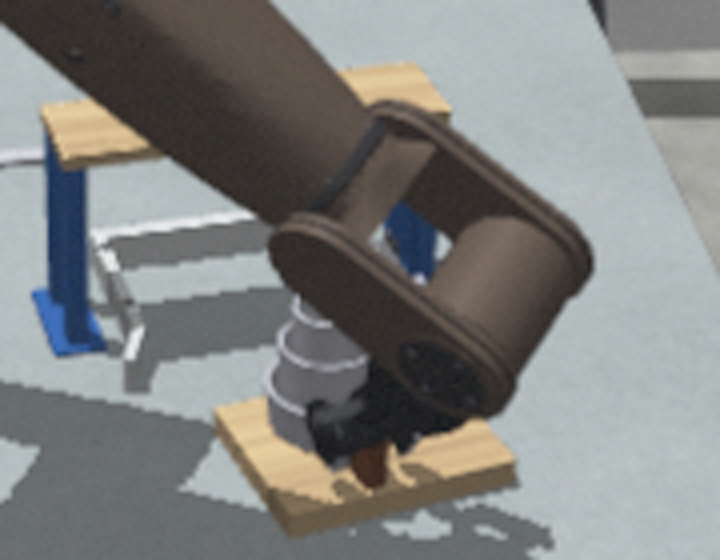

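Emit:
{"fn": "jog_arm", "kwargs": {
  "commands": "0 0 0 0 0 0; 0 0 0 0 0 0; 0 0 0 0 0 0; 0 0 0 0 0 0; 0 0 0 0 0 0; 0 0 0 0 0 0",
  "gripper": 5,
  "grip_force": 60
}}

```text
time: 26.48
eef_pos: [0.6824, -0.0613, 0.0141]
tcp_rot: [0.556, 0.775, 0.175, -0.244]
contact_force: [1.8, -2.3, 2.5]
opening: 0.178
```

Emit:
{"fn": "jog_arm", "kwargs": {
  "commands": "-0.001 0 0 0 0 -0.005; -0.004 0 0 0 0 -0.02; -0.009 -0.001 0 0 0 -0.04; -0.014 -0.0015 0 0 0 -0.06; -0.019 -0.002 0 0 0 -0.085; -0.024 -0.0025 0 0 0 -0.105; -0.0275 -0.003 0 0 0 -0.122; -0.0286 -0.003 0 0 0 -0.127; -0.0286 -0.003 0 0 0 -0.127; -0.0286 -0.003 0 0 0 -0.127"
}}

```text
time: 27.72
eef_pos: [0.6532, -0.0637, 0.0141]
tcp_rot: [0.604, 0.738, 0.191, -0.233]
contact_force: [3.4, 0.0, 6.1]
opening: 0.175
```

```bash
python3 meas.py 23; python3 - <<'E'
from pose import *
c=dict(np.load("top23.npz"))
r=rect(c,(290,385,150,255),.01,.035,.022); print(r)
p=np.array(r[0][0])/1000-[.6267,.1733]; a=np.radians(101.13); print("board in dock",p@[np.cos(a),np.sin(a)],p@[-np.sin(a),np.cos(a)],r[0][2]-11.13)
print("shelf",rect(c,(205,285,135,290),.14,.2,.167))
E
```

```text
[ 0.6532 -0.0637  0.0141] [ 0.604  0.738  0.191 -0.233] 27.725 [-0.45  0.63  1.57  0.49  1.37 -0.86]
(((667.031005859375, -37.31529235839844), (169.7644805908203, 129.14028930664062), 10.956890106201172), 2150, np.float64(0.021725707398181807))
board in dock -0.21443930777853196 0.0010838303864665652 -0.1731098937988289
shelf (((626.7420043945312, 173.275146484375), (289.58758544921875, 79.52112579345703), 11.136825561523438), 4001, np.float64(0.16684074919817354))
```

View pics/top23.png

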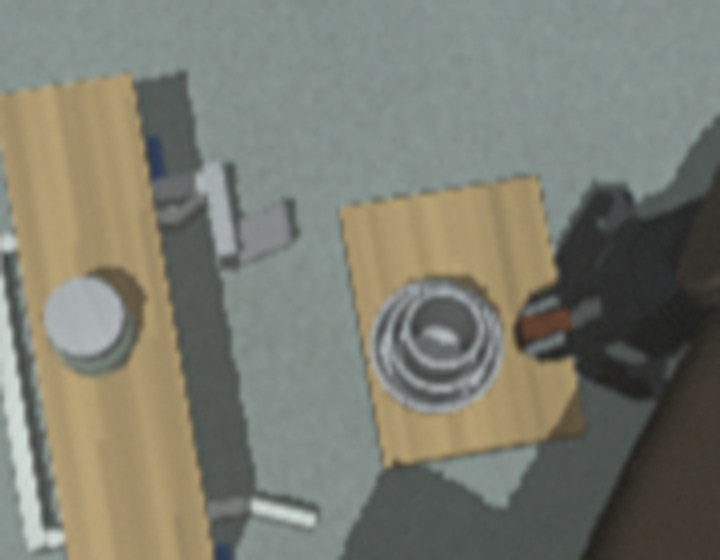

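View pics/side23.png

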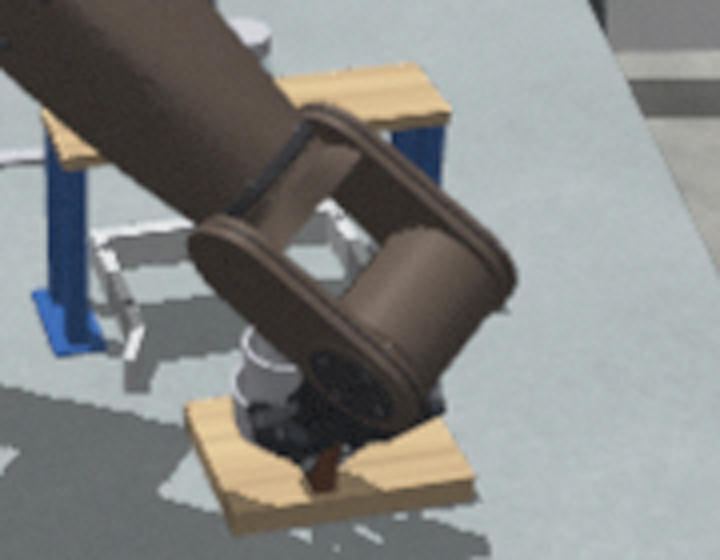

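Emit:
{"fn": "jog_arm", "kwargs": {
  "commands": "0 0.005 0 0 0 0; -0.002 0.0147 0 0 0 0; -0.0042 0.0265 0 0 0 0; -0.0065 0.0383 0 0 0 0; -0.0088 0.05 0 0 0 0; -0.0112 0.0618 0 0 0 0; -0.0135 0.0736 0 0 0 0; -0.0158 0.0854 0 0 0 0; -0.0181 0.0971 0 0 0 0; -0.0204 0.1089 0 0 0 0; -0.0218 0.1158 0 0 0 0; -0.0222 0.1178 0 0 0 0; -0.0222 0.1178 0 0 0 0"
}}

```text
time: 29.45
eef_pos: [0.6308, 0.052, 0.0141]
tcp_rot: [0.604, 0.738, 0.189, -0.232]
contact_force: [2.0, -4.8, 6.9]
opening: 0.177
```

```bash
python3 meas.py 24; python3 - <<'E'
from pose import *
c=dict(np.load("top24.npz"))
r=rect(c,(230,385,150,265),.01,.035,.022); print(r)
E
```

```text
[0.6308 0.052  0.0141] [ 0.604  0.738  0.189 -0.232] 29.45 [-0.31  0.55  1.7   0.55  1.27 -0.78]
(((644.6431884765625, 76.949951171875), (169.50003051757812, 126.46009063720703), 11.191703796386719), 1937, np.float64(0.02201118039261525))
```

View pics/top24.png

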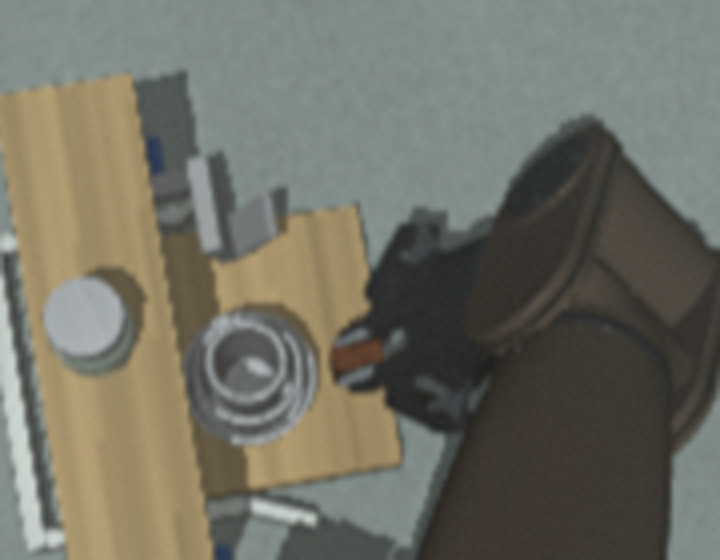

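View pics/side24.png

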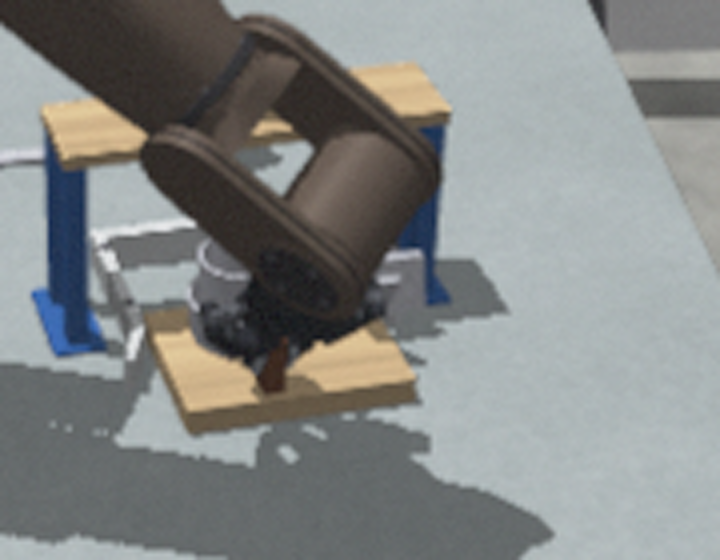

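Emit:
{"fn": "jog_arm", "kwargs": {
  "commands": "-0.001 0.0049 0 0 0 0; -0.0029 0.0147 0 0 0 0; -0.0048 0.0245 0 0 0 0; -0.0068 0.0343 0 0 0 0; -0.0087 0.0441 0 0 0 0; -0.0106 0.0539 0 0 0 0; -0.0125 0.0638 0 0 0 0; -0.0145 0.0736 0 0 0 0; -0.0154 0.0785 0 0 0 0; -0.0154 0.0785 0 0 0 0"
}}

```text
time: 30.8
eef_pos: [0.6155, 0.1309, 0.0141]
tcp_rot: [0.604, 0.738, 0.19, -0.232]
contact_force: [1.3, -4.5, 6.7]
opening: 0.177
```

```bash
python3 meas.py 25
```

```text
[0.6155 0.1309 0.0141] [ 0.604  0.738  0.19  -0.232] 30.8 [-0.2   0.51  1.76  0.6   1.2  -0.71]
```

View pics/top25.png

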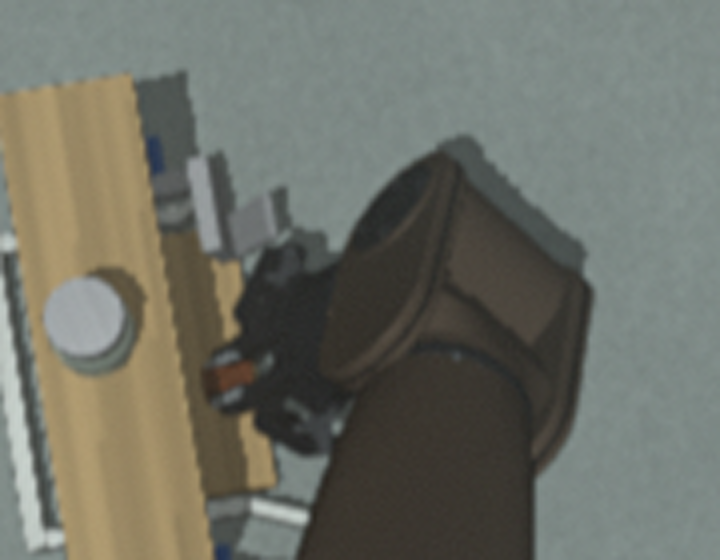

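View pics/side25.png

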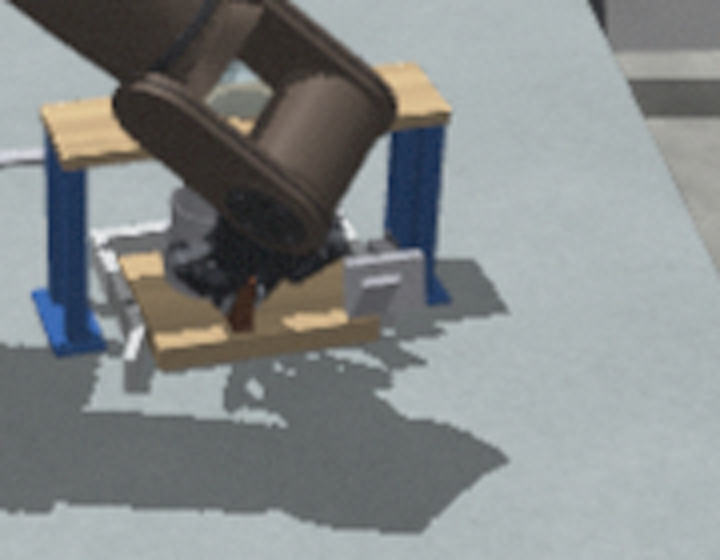

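```bash
python3 - <<'E'
from h import *
for n in ("top25","side25"):
    c=dict(np.load(n+".npz")); P=cloud(c)
    a=np.radians(101.13); d=P[...,:2]-[.6267,.1733]; X=d@[np.cos(a),np.sin(a)]; Y=d@[-np.sin(a),np.cos(a)]; Z=P[...,2]
    f=c["frame"].astype(int).sum(-1); dark=f<170
    m=dark&(X>-.16)&(X<-.03)&(Y>-.1)&(Y<.02)&(Z>.05)&(Z<.25)
    print(n,"dark")
    for y0 in np.arange(-.1,.02,.01):
        s=m&(Y>=y0)&(Y<y0+.01)
        if s.sum()>2: print(round(y0,2),s.sum(),"X",X[s].min().round(3),X[s].max().round(3),"Z",Z[s].min().round(3),Z[s].max().round(3))
    m=~dark&(X>-.14)&(X<-.06)&(Y>-.13)&(Y<-.055)&(Z>.0)&(Z<.12)
    for x0 in np.arange(-.14,-.06,.01):
        s=m&(X>=x0)&(X<x0+.01)
        if s.sum()>2: print("catch x",round(x0,2),s.sum(),"Y",Y[s].max().round(3),"Z",np.percentile(Z[s],[2,98]).round(3))
E
```

```text
top25 dark
-0.05 4 X -0.117 -0.1 Z 0.116 0.126
-0.04 33 X -0.119 -0.091 Z 0.108 0.126
-0.03 51 X -0.159 -0.082 Z 0.076 0.25
-0.02 80 X -0.149 -0.075 Z 0.078 0.249
-0.01 67 X -0.137 -0.062 Z 0.056 0.249
-0.0 108 X -0.131 -0.056 Z 0.053 0.202
0.01 109 X -0.126 -0.049 Z 0.06 0.202
catch x -0.14 57 Y -0.056 Z [0.    0.006]
catch x -0.13 44 Y -0.058 Z [0.    0.006]
catch x -0.12 47 Y -0.07 Z [0.    0.006]
catch x -0.11 58 Y -0.06 Z [0.    0.074]
catch x -0.1 72 Y -0.06 Z [0.    0.069]
catch x -0.09 77 Y -0.056 Z [0.   0.05]
catch x -0.08 112 Y -0.055 Z [0.023 0.069]
catch x -0.07 116 Y -0.056 Z [0.018 0.068]
side25 dark
-0.04 16 X -0.126 -0.108 Z 0.093 0.113
-0.03 14 X -0.122 -0.1 Z 0.087 0.11
-0.02 11 X -0.11 -0.094 Z 0.071 0.09
-0.01 4 X -0.157 -0.093 Z 0.074 0.133
-0.0 14 X -0.159 -0.073 Z 0.064 0.126
0.01 14 X -0.105 -0.075 Z 0.051 0.081
catch x -0.14 6 Y -0.093 Z [0.    0.002]
catch x -0.13 4 Y -0.057 Z [0.002 0.003]
catch x -0.12 6 Y -0.06 Z [0.    0.064]
catch x -0.11 41 Y -0.06 Z [0.002 0.07 ]
catch x -0.1 36 Y -0.06 Z [0.    0.063]
catch x -0.09 86 Y -0.055 Z [0.002 0.043]
catch x -0.08 167 Y -0.055 Z [0.002 0.064]
catch x -0.07 57 Y -0.055 Z [0.002 0.063]
```

Emit:
{"fn": "jog_arm", "kwargs": {
  "commands": "-0.001 0.004 0 0 0 0; -0.0016 0.008 0 0 0 0; -0.0022 0.011 0 0 0 0; -0.0026 0.0132 0 0 0 0; -0.0026 0.0132 0 0 0 0; -0.0026 0.0132 0 0 0 0"
}}

```text
time: 31.65
eef_pos: [0.6132, 0.1437, 0.0141]
tcp_rot: [0.604, 0.738, 0.19, -0.232]
contact_force: [1.0, -6.2, 7.6]
opening: 0.173
```

```bash
python3 meas.py 26
```

```text
[0.6132 0.1437 0.0141] [ 0.604  0.738  0.19  -0.232] 31.65 [-0.18  0.5   1.77  0.61  1.19 -0.7 ]
```

View pics/side26.png

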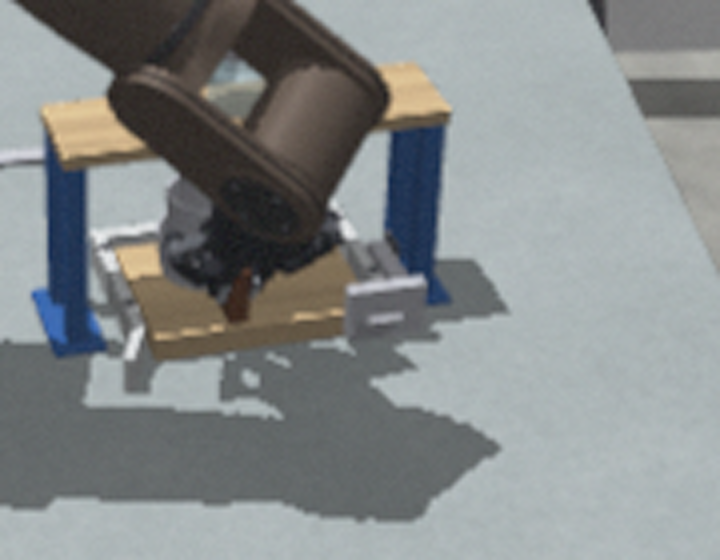

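Emit:
{"fn": "jog_arm", "kwargs": {
  "commands": "-0.0003 0.0015 0 0 0 0; -0.0005 0.0025 0 0 0 0; -0.0005 0.0025 0 0 0 0"
}}

```text
time: 32.12
eef_pos: [0.6126, 0.146, 0.014]
tcp_rot: [0.604, 0.738, 0.19, -0.232]
contact_force: [1.6, -6.3, 7.5]
opening: 0.18
```

Emit:
{"fn": "jog_arm", "kwargs": {
  "commands": "-0.0002 0.001 0 0 0 0; -0.0004 0.002 0 0 0 0; -0.0004 0.002 0 0 0 0"
}}

```text
time: 32.5
eef_pos: [0.6122, 0.148, 0.014]
tcp_rot: [0.604, 0.738, 0.19, -0.232]
contact_force: [0.5, -5.2, 7.5]
opening: 0.175
```

Emit:
{"fn": "jog_arm", "kwargs": {
  "commands": "-0.0002 0.001 0 0 0 0; -0.0004 0.002 0 0 0 0; -0.0004 0.002 0 0 0 0"
}}

```text
time: 32.88
eef_pos: [0.6124, 0.1483, 0.014]
tcp_rot: [0.604, 0.739, 0.189, -0.231]
contact_force: [1.9, -10.9, 7.3]
opening: 0.178
```

Emit:
{"fn": "jog_arm", "kwargs": {
  "commands": "-0.0001 0.0007 0 0 0 0; -0.0003 0.0015 0 0 0 0; -0.0003 0.0015 0 0 0 0"
}}

```text
time: 33.25
eef_pos: [0.6124, 0.1483, 0.0139]
tcp_rot: [0.605, 0.739, 0.188, -0.23]
contact_force: [0.8, -15.6, 8.3]
opening: 0.181
```

Emit:
{"fn": "jog_arm", "kwargs": {
  "commands": "0.0005 -0.0025 0 0 0 0; 0.0005 -0.0028 0 0 0 0; 0.0005 -0.0028 0 0 0 0"
}}

```text
time: 33.62
eef_pos: [0.6124, 0.1484, 0.014]
tcp_rot: [0.604, 0.738, 0.19, -0.231]
contact_force: [2.4, -7.3, 7.0]
opening: 0.177
```

Emit:
{"fn": "jog_arm", "kwargs": {
  "commands": "0 0 0 0 0 0; 0 0 0 0 0 0; 0 0 0 0 0 0; 0 0 0 0 0 0; 0 0 0 0 0 0",
  "gripper": 36
}}

```text
time: 34.25
eef_pos: [0.6116, 0.151, 0.0133]
tcp_rot: [0.604, 0.738, 0.19, -0.233]
contact_force: [0.6, -0.5, -0.4]
opening: 0.361
```

```bash
python3 meas.py 27
```

```text
[0.6116 0.151  0.0133] [ 0.604  0.738  0.19  -0.233] 34.25 [-0.17  0.5   1.77  0.62  1.19 -0.7 ]
```

View pics/top27.png

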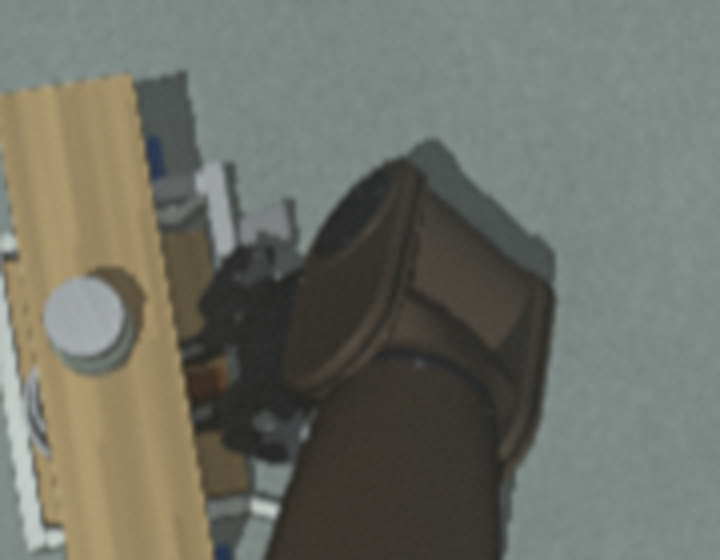

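View pics/side27.png

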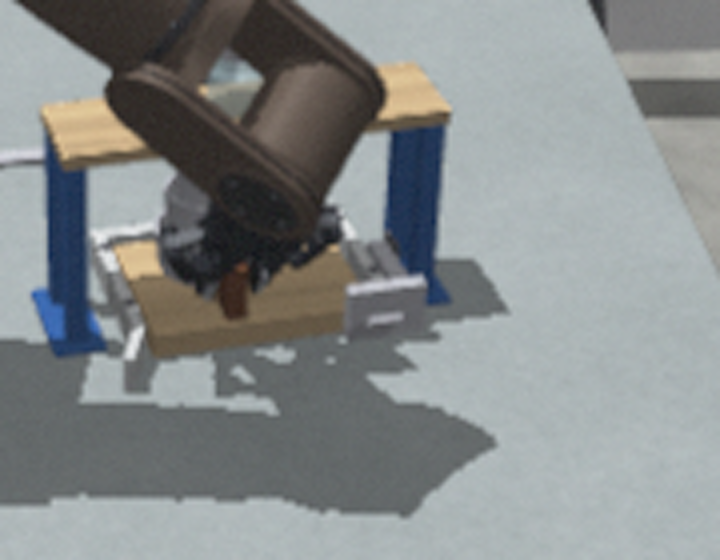

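Emit:
{"fn": "jog_arm", "kwargs": {
  "commands": "0.001 -0.004 0.006 0 0 0; 0.0022 -0.0113 0.0164 0 0 0; 0.0044 -0.0225 0.0328 0 0 0; 0.0066 -0.0338 0.0492 0 0 0; 0.0089 -0.045 0.0655 0 0 0; 0.0111 -0.0563 0.0819 0 0 0; 0.0133 -0.0675 0.0983 0 0 0; 0.0155 -0.09 0.12 0 0 0; 0.0155 -0.13 0.14 0 0 0; 0.0155 -0.18 0.16 0 0 0; 0.0155 -0.23 0.17 0 0 0; 0.0155 -0.28 0.18 0 0 0; 0.0155 -0.32 0.18 0 0 0; 0.0155 -0.35 0.18 0 0 0; 0.0155 -0.36 0.18 0 0 0; 0.0155 -0.36 0.18 0 0 0"
}}

```text
time: 36.35
eef_pos: [0.6272, -0.2093, 0.1936]
tcp_rot: [0.605, 0.738, 0.191, -0.233]
contact_force: [0.5, -0.3, -0.1]
opening: 0.361
```

```bash
python3 meas.py 28; python3 - <<'E'
from h import *
c=dict(np.load("side28.npz")); cv2.imwrite("pics/side28f.png",c["frame"][:,:,::-1])
c=dict(np.load("top28.npz")); cv2.imwrite("pics/top28f.png",c["frame"][:,:,::-1])
for n in ("top0","top28","side0","side28"):
    c=dict(np.load(n+".npz")); P=cloud(c)
    a=np.radians(101.13); d=P[...,:2]-[.6267,.1733]; X=d@[np.cos(a),np.sin(a)]; Y=d@[-np.sin(a),np.cos(a)]; Z=P[...,2]
    m=(X>-.084)&(X<-.066)&(Y>-.115)&(Y<-.062)&(Z>.01)
    print(n,"nose top z",np.percentile(Z[m],[50,90,98]).round(4), m.sum())
    m=(abs(Z-.022)<.006)&(Y>-.05)&(Y<.08)&(X>-.11)&(X<-.045)
    if m.any(): print("  board rear X",np.percentile(X[m],[1,3,50]).round(4),m.sum())
    h=c["frame"].astype(int); hm=(h.sum(-1)<260)&(h[...,0]>h[...,2]*1.25)&(abs(Y-.02)<.025)&(abs(X+.045)<.03)&(Z>.055)
    if hm.sum()>5: print("  handle",X[hm].mean().round(4),Y[hm].mean().round(4),X[hm].min().round(4),X[hm].max().round(4),hm.sum())
E
```

```text
[ 0.6272 -0.2093  0.1936] [ 0.605  0.738  0.191 -0.233] 36.35 [-0.64  0.5   1.4   0.4   1.71 -0.88]
top0 nose top z [0.0453 0.049  0.0504] 114
  handle -0.0247 0.0011 -0.0394 -0.0186 8
top28 nose top z [0.0453 0.0485 0.0498] 116
  board rear X [-0.0632 -0.063  -0.0545] 316
  handle -0.0482 0.0206 -0.0602 -0.0201 68
side0 nose top z [0.0323 0.0443 0.0461] 140
  handle -0.0391 0.0219 -0.0477 -0.0332 44Traceback (most recent call last):
  File "<stdin>", line 8, in <module>
    return _quantile_unchecked(
        a, q, axis, out, overwrite_input, method, keepdims, weights)
    return _ureduce(a,
                    func=_quantile_ureduce_func,
    ...<5 lines>...
                    overwrite_input=overwrite_input,
                    method=method)
    r = func(a, **kwargs)
    result = _quantile(arr,
                       quantiles=q,
    ...<2 lines>...
                       out=out,
                       weights=wgt)
    slices_having_nans = np.isnan(arr[-1, ...])
                                  ~~~^^^^^^^^^
IndexError: index -1 is out of bounds for axis 0 with size 0
```

View pics/side28.png

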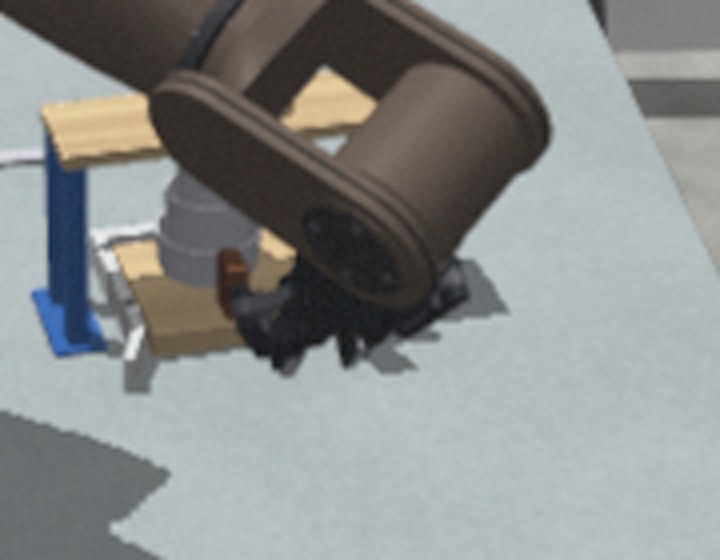

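View pics/top28f.png

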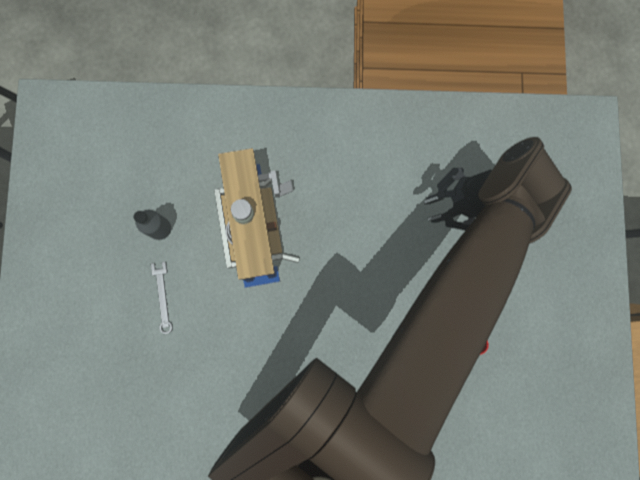

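Emit:
{"fn": "jog_arm", "kwargs": {
  "commands": "0.02 -0.01 0.02 0 0 0; 0.05 -0.02 0.05 0 0 0; 0.08 -0.03 0.08 0 0 0; 0.1 -0.04 0.11 0 0 0; 0.12 -0.05 0.13 0 0 0; 0.13 -0.05 0.14 0 0 0; 0.13 -0.05 0.14 0 0 0; 0.13 -0.05 0.14 0 0 0"
}}

```text
time: 37.45
eef_pos: [0.7571, -0.258, 0.3328]
tcp_rot: [0.604, 0.738, 0.19, -0.234]
contact_force: [-0.3, -0.3, -1.1]
opening: 0.36
```

```bash
python3 meas.py 29; python3 - <<'E'
from h import *
c=dict(np.load("side29.npz"))
cv2.imwrite("pics/side29c.png",cv2.resize(c["frame"][150:400,210:460][:,:,::-1],None,fx=2.4,fy=2.4,interpolation=cv2.INTER_CUBIC))
E
```

```text
[ 0.7571 -0.258   0.3328] [ 0.604  0.738  0.19  -0.234] 37.45 [-0.6   0.79  0.74  0.47  2.04 -0.67]
```

View pics/side29c.png

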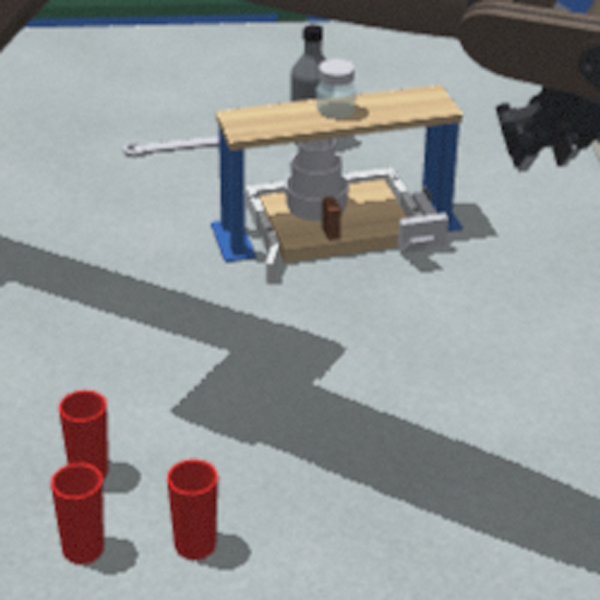

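The side picture shows the carrier home under the shelf with the three-cup stack nested at crop (317,180). The catch is down behind the rear edge at crop (423,230), in the same pose as at the start. The bottle, spanner, jar and red tins have not moved. I hand the job in.

```bash
python3 -c "
from plant import ctrl; print(ctrl.sign_off())"
```

```text
the job is handed in; nothing more can be done
None
```

The job is done and handed in after about 37.6 s of the 66 s allowed. I set the grey wider tin in the fixed cup and the grey narrower tin in that, lowering each until the wrist force showed it resting before release. I then gripped the handle with the hand leaned back 35°, lined the carrier up with the bay, and pushed it in until it stopped moving. At that point the push force rose from about 5 N to 15.6 N.

**Last checks:**
- **Catch:** it is down. The top of its nose measures 0.050 m, the same as at the start. The carrier's own edge lifted it, and the gripper stayed about 30 mm above it.
- **Carrier:** it is home. Its rear edge is at about x = −63 mm in the bay's frame, and the handle at about (−48, +21) mm.
- **Tins and other things:** the tins are still nested. The bottle, spanner, jar and red look-alikes appear unmoved in the pictures.

**Disagreements:**
- **Fingertips:** they stood 33–40 mm behind the reported tool point, where the text gives at most 13 mm. I set the grasp heights from the pictures instead.
- **Side camera:** it read heights about 3–7 mm low near the bench.
- **Failed check:** the last script stopped with an error on its side-camera part because the arm was in the way. I checked that view by eye after moving the arm clear.

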